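# Hang a one-sided pan on a spring weighing arm

## Task

Weigh the yellow-lidded jar: pick up the small hanging pan it stands in by the blue grip, hook the pan over the spring weighing arm between its two red stops, and let the weight down onto the arm gently until the arm carries all of it. Let go so softly that the arm neither snaps down nor springs up and the lopsided pan does not swing, and never press hard on the arm. Leave the pan hanging still with the jar in it and do not disturb the other things on the bench.

Things in the scene. Friction and masses are not known exactly. Their poses are not given: they have to be found in the camera images.
- hang_pan: Loose aluminium pan, 70 mm across, 24 mm high, about 0.1 kg, with one 6 mm steel wire rising from its +y side and bent over into a hook that opens downward, topped by a blue grip. Origin: centre of its underside; z up. Load at y = 0, hook at y = +20 mm: hung freely, the pan leans 0.15 to 0.2 rad about the arm's direction, its bottom going to its own +y.
- pan_hook (a point): Underside of the hook's apex, at [0, 20, 135] mm in the pan's frame, where the arm's bar will lie; axes as the pan's. The hook lies in the pan's y-z plane: riser at y = +35 mm, lip at y = +5 mm reaching down to 109 mm above the pan's underside, 24 mm free gap between them.
- pan_tab (a point): Point on the axis of the blue grip, 35 mm above pan_hook, a good place to grip. The grip is 12 x 12 mm square (sides along the pan's x and y) and 46 mm high; it spans from 5 to 51 mm above pan_hook.
- yellow_jar: Loose white jar with a yellow lid, 58 mm across, 66 mm high, standing in the pan. Origin: centre of its underside, z up. How full it is varies much: it weighs 0.12 to 0.68 kg.
- weigh_stand: Weighing stand, fixed to the bench: grey foot 90 x 130 x 14 mm, steel mast, and a pivoting arm whose pivot is 210 mm above the bench over the origin. Origin: centre of the foot's underside. The arm, a round steel bar 10 mm thick, runs 160 mm from the pivot along the stand's -x, level when empty; all under 240 mm high.
- notch (a point): Top of the arm's bar midway between the two red stops, 160 mm from the pivot, 215 mm above the bench when the arm is empty; it moves with the arm. The stops are red plates as wide as the bar (10 mm), 8 mm above it and 14 mm apart. The hook goes on from the free end, since the pan hangs below the bar. Its x axis runs along the bar toward the pivot.
- weigh_arm (a joint): Angle of the arm below level, rad; 0 empty, stop at 0.40. A spring holds the arm up, with little damping: its end starts to sink at roughly 0.5 N and then sinks about 6 mm per newton (about 0.038 rad per newton).
- pink_jar: Bystander: white jar with pink lid, 58 x 66 mm high, origin under its centre.
- green_jar: Bystander: white jar with green lid, 58 x 66 mm high, origin under its centre.
- beaker: Bystander: grey-green beaker, 78 mm across, 109 mm high, origin under its centre.
- funnel: Bystander: blue funnel standing on its mouth, 72 mm across, 85 mm high, origin under its centre.
Mind the look-alikes: they are no part of the job. What is shaped like the hang_pan but purple is not meant.

How it is judged (in metres and radians):
On the way, in this order (a step that is already met when the one before it is completed fails the run):
1. the pan is lifted clear of the bench with the jar in it (height (world z) of hang_pan above 0.03 m and distance between yellow_jar and hang_pan below 0.02 m), for 0.2 s.
2. the pan's hook rests on the arm between the red stops and the arm takes weight (distance between pan_hook and notch below 0.012 m and contact force between hang_pan and weigh_stand above 1.2 N), for 0.3 s.
At the end, for the whole second after the job is handed in: Released, the pan hangs still (under 0.03 m/s, 0.3 rad/s) by its hook within 12 mm of the notch point, clear of the bench, leaning under 0.45 rad, the jar in it (origins within 20 mm), the arm sunk over 0.04 rad and carrying over 1.2 N (all of step 2 and distance between yellow_jar and hang_pan below 0.02 m and height (world z) of hang_pan above 0.015 m and value of joint weigh_arm above 0.04 rad and angle between hang_pan's own z axis and vertical below 0.45 rad and linear speed of hang_pan below 0.03 m/s and angular speed of hang_pan below 0.3 rad/s); the robot touches nothing.
It fails at once if the arm snaps down or springs up (faster than 0.35 rad/s) (velocity of joint weigh_arm above 0.35 rad/s or velocity of joint weigh_arm below -0.35 rad/s).
It fails at once if the pan swings on the arm (faster than 1.0 rad/s while it hangs on it) (contact force between hang_pan and weigh_stand above 0.5 N and angular speed of hang_pan above 1 rad/s).
It fails at once if the pan is pressed on the weighing stand with more than 18 N (contact force between hang_pan and weigh_stand above 18 N).
It fails at once if the jar leaves the pan or tips over (distance between yellow_jar and hang_pan above 0.03 m or angle between yellow_jar's own z axis and vertical above 0.7 rad).
It fails at once if a bystander is moved more than 25 mm (distance of any of pink_jar, green_jar, beaker, funnel from where it was at the start of the episode above 0.025 m).
It also fails if it takes over 72 s, if anything falls off the work surface, if the arm or the gripper's body presses on something with over 40 N, if the wrist force passes 120 N, or if a joint passes its speed limit or range.

## Robot

A 7-joint arm with a two-finger parallel gripper is mounted at the origin on a cart in front of the work surface, level with it; the furniture and walls round the work are solid. World frame = base frame: x ahead of the robot, y to its left, z up, the work surface at z = 0. Lengths are in mm, angles in rad, forces in N, time in s.
With the tool pointing down it reaches from about 425 to 925 mm from the base axis. Payload 6.8 kg.
Tool frame: the origin (TCP) lies midway between the tips of the shut fingers; the grasp point (between the pads) lies behind it (robot.pinch_z is the z of the grasp point in the tool frame, in mm); z points along the fingers, x is the direction in which the jaws open and shut, and the axes are right-handed (so a half turn about z gives the same grasp; the last joint's range is limited). The gripper opens to 88 mm and grips with 3 to 60 N. Pads are 20 mm wide; open, the fingers measure 115 mm over their backs; the gripper's body (75 mm by 178 mm) begins 61 mm behind the grasp point.
Start: joints at [1.158, 0.477, 0.022, 1.555, -0.011, 1.109, -0.083], TCP at [202.578, -643.902, 222.664] pointing down, gripper open.
Joint ranges: [-2.96, 2.96], [-0.34, 2.1], [-1.41, 1.46], [0.24, 2.44], [-1.37, 4.51], [0.17, 1.92], [-2.96, 2.96]. Speed limits (rad/s): [2.39, 2.39, 3.14, 3.14, 3.14, 3.14, 3.14].

## Interface

Orientations are given as a rotation vector (axis times angle).
In Python, from rig import sensors, eyes, sign_off, models, robot gives the robot as it stands. The module is installed in compiled form; this text tells all that it offers.
- The arm moves only by the tool drive_tool, never from a script. Its argument "increments" is a list that holds one entry, the list of rows, each a list of 7 numbers: the closure in counts, from 0 (fully open) to 255 (shut), then the shift along the tool's x, y, z in m, then the turn, a rotation vector about the tool's x, y, z in rad. A call has exactly 10 rows; each row shifts and turns the pose as measured when the row begins, along the tool's axes as they then stand; what a row does not reach is not made up. A row lasts 1/12 s, in which the tool goes at most 41.7 mm and 7.16 degrees, less where a joint would pass 70% of its speed; a pose out of reach is approached as far as the arm can. A call is refused whole if a number of a shift passes 0.0417 or a number of a turn 0.125, either way. A call with a gripper value outside its range is refused whole. The fingers move at their own pace and stop on an object; "force" is the grip in N (left out, the last holds). Time passes only in rows, so rows that do not move let the fingers close, or fill a call up. It gives the time, the measured TCP pose, the force and the opening at its end, in the units of the state.
- sensors.get_state(): the state, without advancing time (a new reading comes with each control period).
- eyes.snapshot(name): name is "side" or "top" or "wrist"; returns (picture, depth): 420x560x3 uint8, red, green, blue; 420x560 float32, mm along the optical axis (not along the pixel's ray), 0 where there is no reading.
- eyes.camera_params(name): a dict with "fovy" (degrees; the focal length in pixels is half the picture's height over the tangent of half this angle, whatever the lens; pixels are square), "cx", "cy" (the principal point, pixels), "rvec" (rotation vector, rad) and "tvec" (3), from world to camera coordinates, as OpenCV has them; the wrist camera has in their place "hand_eye" (4x4, takes a point from camera to tool coordinates, whose origin is the TCP and whose axes are the tool frame's). Camera axes: x right, y down, z forward; pixel columns grow to the right and rows downward; lengths in mm; the calibration is good to about 2 mm. A picture is of the moment at which its call begins: read the wrist's pose just before it. camera_params takes no time and is no camera call.
- sign_off(): hands the job in, once; it reports no verdict.
Trained networks look in the newest picture that a camera, given by its name, has taken for a name from the list of things; names that differ only in an ending like _2 or _b are one class to them, and where a whole thing is asked for, a point or a joint stands for the part that bears it (a point fixed in the world has none). Each returns a list of dicts, best first, with "confidence" (0 to 1); they miss things now and then, are a little off and sometimes report something else, mostly with a low value. They report only what shows in the picture. A call takes as long as a camera call. They do not tell look-alikes from the thing itself.
- models.outline_of(camera, target): "region" (420x560 bool, what is visible of it) and "rect" ([centre column, centre row, width, height] in pixels, round what is visible of it).
- models.tip_of(camera, target): "point" ([column, row] in pixels: a listed point, or the origin of a listed thing).
The state is a dict: "time": time; "q": joint angles; "qvel": joint speeds; "joint_torque": joint torques, N m; "position": TCP position; "eef_rot": TCP orientation; "ft_force": force on the tool from outside, world axes, zero at the start; "ft_torque": the same for the moment, N m; "opening": opening from 0.0 (shut) to 1.0 (fully open).
Only numpy, scipy, OpenCV 4.12 (cv2) and the standard library are available. Lean on these libraries where they do the work, as an engineer would, in place of code of your own. Each camera call takes 0.05 s, during which the arm holds its last target.

## Working session

There is one attempt and no reset: what is moved stays moved. The work goes in short steps, Python scripts to look and compute and a tool call to move; the robot and the scene stay as the last step left them, time stands still between calls to the robot, and variables do not carry over. Pictures are saved under pics/ and viewed, and the job is handed in when it is done.

Besides the shell and the picture viewer there is one more tool, called after "Request:" in YAML: its name, and indented under it one key for each argument. drive_tool: Moves the arm, as the interface text tells. Its arguments: {"type":"object","properties":{"increments":{"type":"array","items":{"type":"array","items":{"type":"array","items":{"type":"number"}}}},"force":{"type":"number"}},"required":["increments"]}

```bash
mkdir -p pics; cat > h.py <<'E'
import numpy as np, cv2
from rig import sensors, eyes, models, robot
from scipy.spatial.transform import Rotation as R
def cam(name):
    p=eyes.camera_params(name); f=210/np.tan(np.radians(p['fovy']/2)); return p,f
def world(name,uv,d,st=None):
    p,f=cam(name); c=np.array([(uv[0]-p['cx'])/f*d,(uv[1]-p['cy'])/f*d,d])
    if 'rvec' in p:
        M=R.from_rotvec(np.ravel(p['rvec'])).as_matrix(); return M.T@(c-np.ravel(p['tvec']))
    c=(np.array(p['hand_eye'])@np.r_[c,1])[:3]
    return R.from_rotvec(st['eef_rot']).as_matrix()@c+np.array(st['position'])
def cloud(name,depth,st=None):
    p,f=cam(name); v,u=np.mgrid[:420,:560]
    c=np.stack([(u-p['cx'])/f*depth,(v-p['cy'])/f*depth,depth],-1).reshape(-1,3)
    if 'rvec' in p:
        M=R.from_rotvec(np.ravel(p['rvec'])).as_matrix(); w=(c-np.ravel(p['tvec']))@M
    else:
        H=np.array(p['hand_eye']); c=c@H[:3,:3].T+H[:3,3]
        w=c@R.from_rotvec(st['eef_rot']).as_matrix().T+np.array(st['position'])
    w[depth.ravel()<=0]=np.nan
    return w.reshape(420,560,3)
def save(n,im): cv2.imwrite('pics/'+n+'.png',im[...,::-1])
def proj(name,w):
    p,f=cam(name); M=R.from_rotvec(np.ravel(p['rvec'])).as_matrix()
    c=M@np.array(w)+np.ravel(p['tvec']); return p['cx']+f*c[0]/c[2],p['cy']+f*c[1]/c[2]
E
python3 - <<'E'
from h import *
print(sensors.get_state(), robot.pinch_z)
for n in ['side','top','wrist']:
    print(n,eyes.camera_params(n))
    im,d=eyes.snapshot(n); save(n+'0',im); np.savez('/tmp/'+n+'0.npz',im=im,d=d)
    for t in ['hang_pan','pan_tab','pan_hook','yellow_jar','weigh_stand','notch']:
        r=models.tip_of(n,t); print(n,t,[(np.round(x['point']),round(x['confidence'],2)) for x in r])
E
```

```text
{'time': 0.0, 'q': array([ 1.15791827,  0.47781184,  0.02233641,  1.55639763, -0.01147724,
        1.10928142, -0.08312108]), 'qvel': array([-0.00118331,  0.00241463,  0.00058668,  0.00219347, -0.0021244 ,
        0.00012101, -0.00089325]), 'joint_torque': array([-2.18458563e-04, -5.82846773e+01,  1.53438047e+00, -2.72607976e+01,
       -5.43881091e-02,  1.68438902e-02,  1.56102019e-04]), 'position': array([ 202.36603884, -643.34989059,  221.69651508]), 'eef_rot': array([-2.53218111e+00,  1.85791899e+00,  2.37230295e-03]), 'ft_force': array([-0.25426048, -0.24117397, -0.35842361]), 'ft_torque': array([0.01331506, 0.00597533, 0.09366799]), 'opening': 0.99826446513972} -18.700000000000003
side {'fovy': 48.86877064027677, 'cx': 277.0246480312266, 'cy': 214.65103092874895, 'rvec': array([ 0.23419879, -2.69684731,  1.44477407]), 'tvec': array([ 565.66327259,  165.23989358, 1149.10566586])}
side hang_pan [(array([319., 322.]), 0.86), (array([301., 369.]), 0.64)]
side pan_tab [(array([298., 309.]), 0.89), (array([315., 266.]), 0.78)]
side pan_hook [(array([313., 279.]), 0.96), (array([295.,
[... 658 characters left out ...]
ellow_jar [(array([217., 248.]), 0.7)]
top weigh_stand [(array([350., 250.]), 0.62), (array([206., 235.]), 0.48)]
top notch [(array([292., 239.]), 0.97)]
wrist {'fovy': 67.38649631207514, 'cx': 280.3268138969799, 'cy': 206.0653515978389, 'hand_eye': array([[ 9.99999950e-01,  2.96003482e-04,  1.14215621e-04,
         8.56331738e-01],
       [-3.15077977e-04,  9.68785541e-01,  2.47900135e-01,
        -6.71950178e+01],
       [-3.72711394e-05, -2.47900158e-01,  9.68785585e-01,
        -1.63185310e+02],
       [ 0.00000000e+00,  0.00000000e+00,  0.00000000e+00,
         1.00000000e+00]])}
wrist hang_pan []
wrist pan_tab []
wrist pan_hook []
wrist yellow_jar []
wrist weigh_stand []
wrist notch []
```

View pics/side0.png

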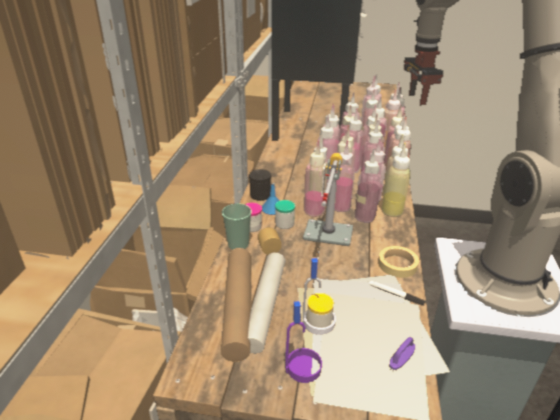

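View pics/top0.png

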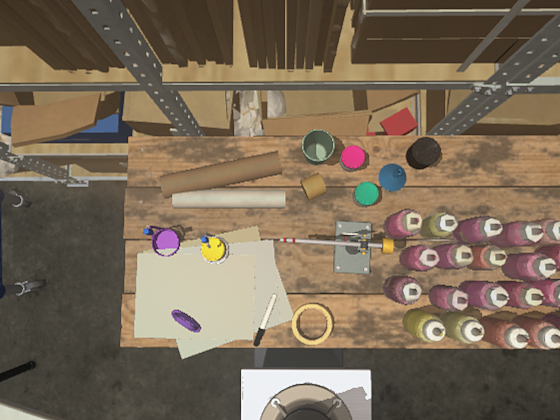

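In the side view the yellow-jar pan is at about (319,322) with its blue grip at (315,266). The purple look-alike pan is at (301,369) with its grip at (298,309). In the top view the yellow pan is at (214,248), the purple one at (167,240), and the stand's arm runs from (360,243) left to (280,240). Next I'll measure positions.

```bash
python3 - <<'E'
from h import *
for n in ['top','side']:
    z=np.load(f'/tmp/{n}0.npz'); im,d=z['im'],z['d']; W=cloud(n,d)
    hsv=cv2.cvtColor(im,cv2.COLOR_RGB2HSV)
    def rep(name,m):
        k,l,s,c=cv2.connectedComponentsWithStats(m.astype(np.uint8))
        for i in range(1,k):
            if s[i,4]>12:
                p=W[l==i]; print(n,name,s[i],np.round(np.nanmedian(p,0)),np.round(np.nanpercentile(p,2,axis=0)),np.round(np.nanpercentile(p,98,axis=0)))
    H,S,V=hsv[...,0],hsv[...,1],hsv[...,2]
    roi=np.zeros(H.shape,bool)
    if n=='top': roi[130:350,120:400]=1
    else: roi[150:400,180:440]=1
    rep('yellow',roi&(H>22)&(H<33)&(S>180)&(V>150))
    rep('blue',roi&(H>100)&(H<125)&(S>150)&(V>70))
    rep('red',roi&((H<5)|(H>175))&(S>170)&(V>120))
    rep('purple',roi&(H>130)&(H<150)&(S>130))
    rep('green',roi&(H>70)&(H<85)&(S>150))
    a=(slice(215,265),slice(190,245)) if n=='top' else (slice(250,340),slice(280,345))
    cv2.imwrite(f'pics/c_{n}.png',cv2.resize(im[a][...,::-1],None,fx=8,fy=8,interpolation=cv2.INTER_CUBIC)[:600,:800])
    a=(slice(215,275),slice(265,390)) if n=='top' else (slice(145,250),slice(290,370))
    cv2.imwrite(f'pics/s_{n}.png',cv2.resize(im[a][...,::-1],None,fx=5.5,fy=5.5,interpolation=cv2.INTER_CUBIC)[:600,:800])
E
```

```text
top yellow [201 238  23  22 318] [438. 223.  71.] [417. 199.  66.] [466. 249.  76.]
top blue [144 229   5   5  23] [477. 354. 187.] [473. 351. 181.] [482. 360. 192.]
top blue [201 237   5   5  20] [460. 228. 185.] [455. 225. 183.] [464. 233. 190.]
top green [355 182  23  23 400] [ 576. -147.   66.] [ 551. -171.   60.] [ 600. -123.   72.]
side yellow [308 294  25  19 380] [442. 229.  70.] [420. 203.  66.] [466. 252.  73.]
side purple [287 356  24  20 374] [467. 345.   5.] [449. 320.   2.] [489. 381.  26.]
side green [276 201  18  10 147] [ 577. -144.   67.] [ 554. -168.   64.] [ 601. -120.   70.]
```

View pics/c_top.png

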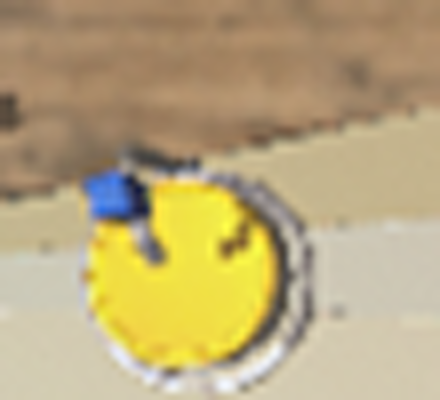

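View pics/c_side.png

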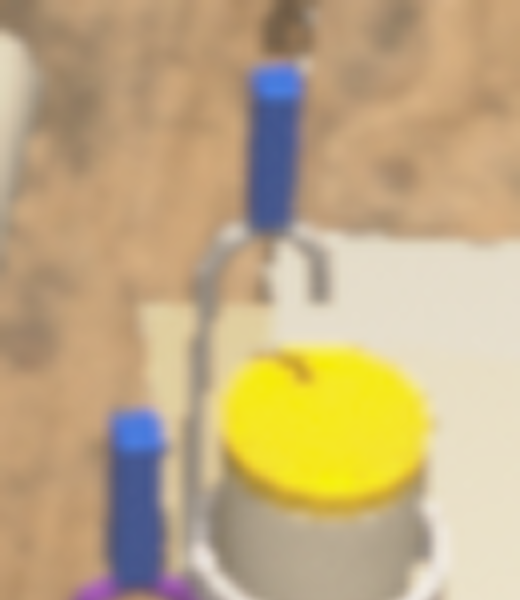

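View pics/s_side.png

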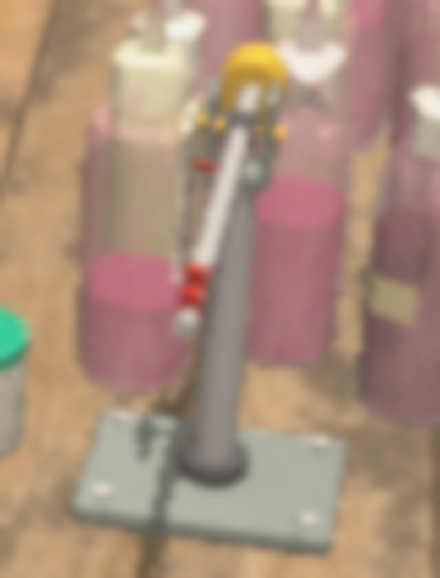

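View pics/s_top.png

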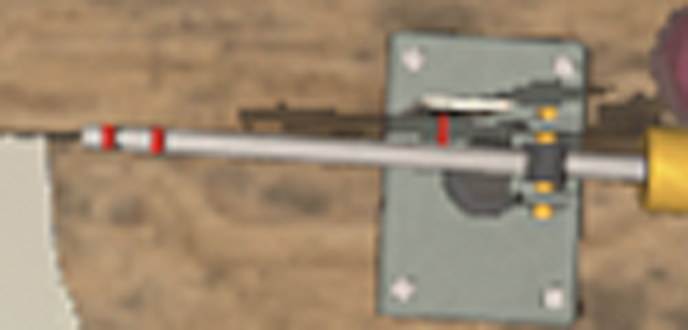

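```bash
cat >> h.py <<'E'
def onz(name,uv,z,st=None):
    a=world(name,uv,500.,st); b=world(name,uv,1000.,st); t=(z-a[2])/(b[2]-a[2]); return a+t*(b-a)
def rows(st,target,yaw=None):
    M=R.from_rotvec(st['eef_rot']).as_matrix(); return M.T@(np.array(target)-st['position'])
E
python3 - <<'E'
from h import *
print('tabtop',onz('top',(203.3,239.3),186), 'notch',onz('top',(289,240.2),220),onz('top',(284.6,240.1),223),onz('top',(293.5,240.4),223),'pivot',onz('top',(364.3,244),215))
z=np.load('/tmp/top0.npz');W=cloud('top',z['d'])
for y0 in range(-900,500,100):
  m=(W[...,1]>y0)&(W[...,1]<y0+100)&(W[...,0]>150)&(W[...,0]<750)
  p=W[m]; print(y0,np.round(np.nanpercentile(p[:,2],99.5)), end=' | ')
st=sensors.get_state();M=R.from_rotvec(st['eef_rot']).as_matrix();print(M.round(3))
for t in [(500,-350,420),(520,100,420),(450,240,400)]: print(t,(M.T@(np.array(t)-st['position'])).round())
E
```

```text
tabtop [459.06279192 228.82946133 186.        ] notch [455.64597334  41.23698758 220.        ] [455.74282945  50.57363118 223.        ] [455.09903566  31.73309331 223.        ] pivot [ 447.70083521 -118.7560409   215.        ]
-900 nan | -800 nan | -700 9.0 | -600 203.0 | -500 467.0 | -400 628.0 | -300 352.0 | -200 348.0 | -100 349.0 | 0 345.0 | 100 343.0 | 200 697.0 | 300 705.0 | 400 334.0 | [[ 0.3   -0.954  0.   ]
 [-0.954 -0.3   -0.   ]
 [ 0.    -0.    -1.   ]]
(500, -350, 420) [-191. -372. -197.]
(520, 100, 420) [-614. -526. -197.]
(450, 240, 400) [-769. -501. -177.]
  return np.nanmean(a, axis, out=out, keepdims=keepdims)
```

```bash
python3 - <<'E'
from h import *
z=np.load('/tmp/top0.npz');W=cloud('top',z['d'])
m=(W[...,2]>300)&(W[...,0]>150)
for y0 in range(-600,500,100):
  p=W[m&(W[...,1]>y0)&(W[...,1]<y0+100)]; print(y0,len(p),p[:,0].min() if len(p) else '')
m=(W[...,2]>150)&(W[...,2]<300)&(W[...,0]>150)&(W[...,0]<700)
for y0 in range(-700,500,50):
  p=W[m&(W[...,1]>y0)&(W[...,1]<y0+50)]; print(y0,len(p),(p[:,0].min().round(),p[:,0].max().round(),p[:,2].max().round()) if len(p) else '')
E
```

```text
-600 0 
-500 969 735.1357184512484
-400 5601 733.7822172708846
-300 5508 748.2009390819338
-200 5224 748.2603359537943
-100 5210 748.3175755020239
0 5332 747.9613395269305
100 5074 748.9191639424172
200 6677 745.0464780951123
300 4753 745.0103205926605
400 4517 748.7852499525507
-700 0 
-650 0 
-600 16 (np.float64(313.0), np.float64(501.0), np.float64(172.0))
-550 1187 (np.float64(225.0), np.float64(503.0), np.float64(229.0))
-500 1235 (np.float64(228.0), np.float64(501.0), np.float64(247.0))
-450 1156 (np.float64(221.0), np.float64(512.0), np.float64(241.0))
-400 1180 (np.float64(237.0), np.float64(512.0), np.float64(248.0))
-350 1034 (np.float64(239.0), np.float64(516.0), np.float64(228.0))
-300 804 (np.float64(241.0), np.float64(514.0), np.float64(230.0))
-250 1055 (np.float64(254.0), np.float64(526.0), np.float64(237.0))
-200 207 (np.float64(333.0), np.float64(508.0), np.float64(236.0))
-150 261 (np.float64(427.0), np.float64(468.0), np.float64(237.0))
-100 182 (np.float64(443.0), np.float64(470.0), np.float64(238.0))
-50 106 (np.float64(446.0), np.float64(456.0), np.float64(222.0))
0 112 (np.float64(450.0), np.float64(461.0), np.float64(229.0))
50 27 (np.float64(452.0), np.float64(461.0), np.float64(226.0))
100 0 
150 0 
200 44 (np.float64(453.0), np.float64(465.0), np.float64(190.0))
250 0 
300 4 (np.float64(473.0), np.float64(475.0), np.float64(184.0))
350 51 (np.float64(470.0), np.float64(483.0), np.float64(192.0))
400 0 
450 0
```

Request:
drive_tool:
  increments:
    - [[0, 0, 0, -0.04, 0, 0, 0], [0, 0, 0, -0.04, 0, 0, 0], [0, 0, 0, -0.04, 0, 0, 0], [0, 0, 0, -0.04, 0, 0, 0], [0, -0.015, -0.03, -0.02, 0, 0, 0], [0, -0.018, -0.036, 0, 0, 0, 0], [0, -0.018, -0.036, 0, 0, 0, 0], [0, -0.018, -0.036, 0, 0, 0, 0], [0, -0.018, -0.036, 0, 0, 0, 0], [0, -0.018, -0.036, 0, 0, 0, 0]]
  force: 20

```text
time: 1.88
position: [367.0, -483.4, 410.8]
eef_rot: [2.509, -1.885, -0.003]
ft_force: [0.9, -0.7, 0.1]
opening: 1.001
```

Request:
drive_tool:
  increments:
    - [[0, -0.022, -0.035, 0, 0, 0, 0], [0, -0.022, -0.035, 0, 0, 0, 0], [0, -0.025, -0.032, 0, 0, 0, 0], [0, -0.03, -0.025, 0, 0, 0, 0], [0, -0.034, -0.02, 0, 0, 0, 0], [0, -0.038, -0.014, 0, 0, 0, 0], [0, -0.039, -0.012, 0, 0, 0, 0], [0, -0.039, -0.012, 0, 0, 0, 0], [0, -0.039, -0.012, 0, 0, 0, 0], [0, -0.039, -0.012, 0, 0, 0, 0]]

```text
time: 2.72
position: [481.6, -101.1, 409.2]
eef_rot: [2.513, -1.881, 0.003]
ft_force: [0.9, -0.1, -0.1]
opening: 0.998
```

Request:
drive_tool:
  increments:
    - [[0, -0.039, -0.012, 0, 0, 0, 0], [0, -0.039, -0.012, 0, 0, 0, 0], [0, -0.039, -0.012, 0, 0, 0, 0], [0, -0.039, -0.012, 0, 0, 0, 0], [0, 0, 0, 0, 0, 0, -0.12], [0, 0, 0, 0, 0, 0, -0.12], [0, 0, 0, 0, 0, 0, -0.12], [0, 0, 0, 0, 0, 0, -0.12], [0, 0, 0, 0, 0, 0, -0.12], [0, 0, 0, 0, 0, 0, -0.12]]

```text
time: 3.55
position: [479.0, 80.1, 411.4]
eef_rot: [3.03, -0.83, 0.01]
ft_force: [-0.2, 0.3, 0.1]
opening: 1.0
```

Request:
drive_tool:
  increments:
    - [[0, 0, 0, 0, 0, 0, -0.124], [0, 0, 0, 0, 0, 0, -0.124], [0, 0, 0, 0, 0, 0, -0.124], [0, 0, 0, 0, 0, 0, -0.124], [0, 0, 0, 0, 0, 0, -0.124], [0, 0, 0, 0, 0, 0, -0.124], [0, 0, 0, 0, 0, 0, -0.124], [0, 0, 0, 0, 0, 0, -0.124], [0, 0, 0, 0, 0, 0, -0.124], [0, 0, 0, 0, 0, 0, -0.124]]

```text
time: 4.38
position: [478.2, 80.0, 412.6]
eef_rot: [2.938, 1.097, 0.011]
ft_force: [-0.2, -0.1, 0.9]
opening: 0.998
```

Request:
drive_tool:
  increments:
    - [[0, 0, 0, 0, 0, 0, -0.124], [0, 0, 0, 0, 0, 0, -0.124], [0, 0, 0, 0, 0, 0, -0.124], [0, 0, 0, 0, 0, 0, -0.124], [0, 0, 0, 0, 0, 0, -0.124], [0, 0, 0, 0, 0, 0, -0.124], [0, 0, 0, 0, 0, 0, -0.124], [0, 0, 0, 0, 0, 0, 0], [0, 0, 0, 0, 0, 0, 0], [0, 0, 0, 0, 0, 0, 0]]

```text
time: 5.22
position: [477.4, 79.6, 413.7]
eef_rot: [2.195, 2.232, 0.008]
ft_force: [0.6, -0.4, 0.2]
opening: 0.999
```

```bash
python3 - <<'E'
from h import *
st=sensors.get_state(); im,d=eyes.snapshot('wrist'); save('w1',im); np.savez('/tmp/w1.npz',im=im,d=d,**{k:st[k] for k in('position','eef_rot')})
print(st['position'],st['q'].round(3)); print(R.from_rotvec(st['eef_rot']).as_matrix().round(3))
for t in ['pan_tab','pan_hook','notch']:
    print(t,[(np.round(x['point'],1),round(x['confidence'],2)) for x in models.tip_of('wrist',t)])
E
```

```text
[477.3753602   79.62583587 413.72086438] [ 0.305  0.061 -0.628  1.686  0.044  1.397  1.258]
[[-0.017  1.     0.011]
 [ 1.     0.017 -0.004]
 [-0.005  0.011 -1.   ]]
pan_tab [(array([494.6, 180.8]), 0.93), (array([397.5, 167.1]), 0.58)]
pan_hook [(array([475.2, 172.8]), 0.67), (array([388.5, 161.2]), 0.59)]
notch [(array([250.3, 164.1]), 0.59)]
```

View pics/w1.png

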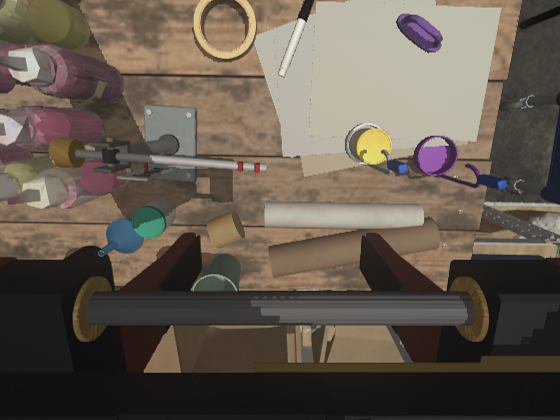

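The wrist view has +y to the right and +x downward. The red stops are at (241,166) and (256,167). The yellow-jar pan's grip is at (398,168) and the purple pan's at (492,182).

```bash
python3 - <<'E'
from h import *
z=np.load('/tmp/w1.npz'); st={k:z[k] for k in('position','eef_rot')}; im,d=z['im'],z['d']; W=cloud('wrist',d,st)
hsv=cv2.cvtColor(im,cv2.COLOR_RGB2HSV);H,S,V=hsv[...,0],hsv[...,1],hsv[...,2]
roi=np.zeros(H.shape,bool); roi[80:230,220:540]=1
for name,m in [('red',((H<6)|(H>174))&(S>150)&(V>100)),('blue',(H>100)&(H<128)&(S>130)&(V>60)),('yellow',(H>22)&(H<33)&(S>180)&(V>150)),('purple',(H>128)&(H<155)&(S>100))]:
    k,l,s,c=cv2.connectedComponentsWithStats((m&roi).astype(np.uint8))
    for i in range(1,k):
        if s[i,4]>8:
            p=W[l==i]; q=p[p[:,2]>np.nanpercentile(p[:,2],60)-2]; print(name,s[i],c[i].round(1),np.nanmedian(p,0).round(),'top',np.nanmean(q,0).round(1))
def crop(a,n,f): cv2.imwrite(f'pics/{n}.png',cv2.resize(im[a][...,::-1],None,fx=f,fy=f,interpolation=cv2.INTER_CUBIC))
crop((slice(110,200),slice(335,435)),'w1p',6.5); crop((slice(130,190),slice(80,280)),'w1n',4)
E
```

```text
red [238 163   4   8  31] [239.5 166.6] [458.  32. 224.] top [457.6  31.9 224.2]
red [255 164   4   9  32] [256.6 167.8] [459.  51. 224.] top [458.7  50.9 224.1]
blue [398 164  10  10  76] [402.5 168.2] [461. 228. 187.] top [461.4 228.7 187.1]
blue [481 175  26  15 123] [499.1 182.2] [477. 354. 186.] top [478.8 354.7 187. ]
purple [418 136  40  41 866] [434.8 157.8] [466. 353.   6.] top [465.4 352.   10.3]
purple [469 165  11  11  49] [474.4 169.8] [468. 350. 135.] top [471.7 351.6 137.5]
purple [448 177  33  10  74] [465.  182.3] [493. 358. 107.] top [491.  357.1 127.5]
```

View pics/w1p.png

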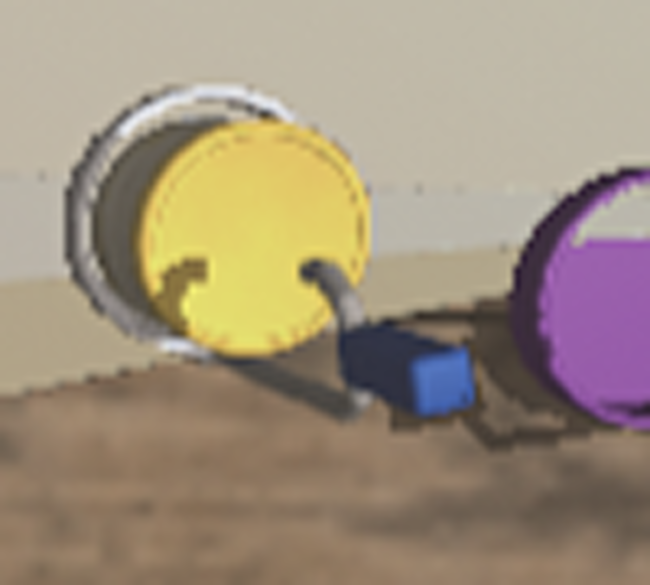

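View pics/w1n.png

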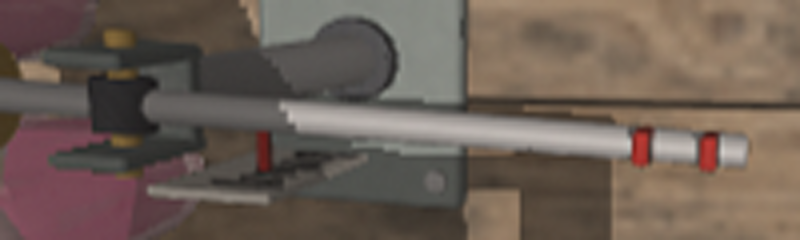

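```bash
python3 - <<'E'
from h import *
z=np.load('/tmp/w1.npz'); st={k:z[k] for k in('position','eef_rot')}; W=cloud('wrist',z['d'],st)
print('lid',onz('wrist',(374.2,147.2),66+4,st), onz('top',(212.8,248.5),70))
print('lipend @109',onz('wrist',(383.7,151.7),110,st))
for u,v in [(383,151),(384,152),(385,153),(386,154),(387,156),(388,158),(389,172),(388,171),(387,172),(386,171),(384,170),(380,168),(376,166)]: print((u,v),W[v,u].round())
# grip top corners
for c in [(412,365),(465,348),(475,405),(420,415)]: print(onz('wrist',(335+c[0]/6.5-.4,110+c[1]/6.5-.4),187,st)[:2].round(1))
m=(W[...,2]>140)&(W[...,2]<184);r=W[155:185,380:412][m[155:185,380:412]];print(len(r),r.mean(0),np.percentile(r,[5,95],axis=0).round())
m=(W[...,2]>85)&(W[...,2]<135);r=W[145:178,370:400][m[145:178,370:400]];print(r.round())
E
```

```text
lid [444.53846407 225.13186353  70.        ] [441.814982   223.09102413  70.        ]
lipend @109 [447.92667947 228.01037095 110.        ]
(383, 151) [446. 223. 121.]
(384, 152) [447. 223. 126.]
(385, 153) [448. 224. 129.]
(386, 154) [449. 224. 133.]
(387, 156) [451. 225. 137.]
(388, 158) [454. 226. 138.]
(389, 172) [474. 230. 136.]
(388, 171) [473. 229. 134.]
(387, 172) [475. 229. 130.]
(386, 171) [475. 230. 121.]
(384, 170) [474. 231. 112.]
(380, 168) [475. 231.  89.]
(376, 166) [475. 232.  65.]
[458.2 222.6]
[454.8 232.3]
[465.7 235.5]
[467.8 225.2]
133 [460.52828786 224.78378646 164.50400486] [[455. 222. 145.]
 [468. 230. 183.]]
[[445. 223. 116.]
 [445. 224. 118.]
 [445. 224. 122.]
 [445. 226. 121.]
 [447. 223. 114.]
 [446. 223. 118.]
 [446. 223. 121.]
 [446. 223. 126.]
 [445. 224. 127.]
 [445. 226. 127.]
 [446. 228. 125.]
 [448. 223. 113.]
 [448. 223. 119.]
 [447. 223. 123.]
 [447. 223. 126.]
 [447. 224. 129.]
 [447. 225. 130.]
 [447. 226. 130.]
 [449. 223. 119.]
 [449. 223. 122.]
 [448. 223. 127.]
 [448. 224. 129.]
 [448. 225. 130.]
 [448. 226. 132.]
 [448. 227. 132.]
 [450. 22
[... 317 characters left out ...]
474. 232. 106.]
 [474. 233. 107.]
 [478. 230.  91.]
 [477. 231.  93.]
 [476. 230. 100.]
 [476. 230. 105.]
 [475. 230. 109.]
 [474. 231. 112.]
 [474. 231. 114.]
 [474. 232. 117.]
 [474. 233. 117.]
 [480. 231.  87.]
 [479. 230.  94.]
 [478. 230.  99.]
 [477. 230. 105.]
 [476. 230. 109.]
 [476. 230. 113.]
 [475. 230. 118.]
 [475. 230. 121.]
 [473. 229. 130.]
 [473. 229. 134.]
 [479. 231. 102.]
 [478. 230. 109.]
 [477. 230. 114.]
 [476. 230. 120.]
 [476. 230. 124.]
 [475. 229. 130.]
 [474. 230. 133.]
 [479. 231. 112.]
 [478. 230. 118.]
 [477. 230. 124.]
 [477. 230. 127.]
 [476. 230. 132.]
 [476. 232. 132.]
 [476. 233. 133.]
 [479. 232. 120.]
 [478. 231. 126.]
 [478. 231. 129.]
 [478. 232. 130.]]
```

Request:
drive_tool:
  increments:
    - [[0, 0.038, -0.003, 0, 0.011, 0.004, 0], [0, 0.038, -0.004, 0, 0, 0, 0], [0, 0.038, -0.004, 0, 0, 0, 0], [0, 0.035, -0.003, 0, 0, 0, 0], [0, 0, 0, 0.04, 0, 0, -0.105], [0, 0, 0, 0.04, 0, 0, -0.105], [0, 0, 0, 0.04, 0, 0, 0], [0, 0, 0, 0.03, 0, 0, 0], [0, 0, 0, 0, 0, 0, 0], [0, 0, 0, 0, 0, 0, 0]]

```text
time: 6.25
position: [462.4, 236.7, 260.9]
eef_rot: [1.959, 2.454, 0.012]
ft_force: [-0.5, 0.4, 0.0]
opening: 0.998
```

```bash
python3 - <<'E'
from h import *
st=sensors.get_state(); im,d=eyes.snapshot('wrist'); save('w2',im); np.savez('/tmp/w2.npz',im=im,d=d,**{k:st[k] for k in('position','eef_rot')})
M=R.from_rotvec(st['eef_rot']).as_matrix();print(st['position'],M.round(3))
W=cloud('wrist',d,st)
hsv=cv2.cvtColor(im,cv2.COLOR_RGB2HSV);H,S,V=hsv[...,0],hsv[...,1],hsv[...,2]
m=(H>100)&(H<128)&(S>130)&(V>60)
k,l,s,c=cv2.connectedComponentsWithStats(m.astype(np.uint8))
for i in range(1,k):
    if s[i,4]>40:
        p=W[l==i]; t=(p[:,2]>np.nanmax(p[:,2])-4); q=p[t]; print(s[i],c[i].round(1),len(q),q.mean(0).round(1),q.min(0).round(1),q.max(0).round(1)); print((M.T@(np.r_[q.mean(0)[:2],170+0]-st['position'])).round(1), cv2.minAreaRect(q[:,:2].astype(np.float32)))
E
```

```text
[462.42459615 236.66169546 260.87524367] [[-0.222  0.975  0.006]
 [ 0.975  0.222  0.005]
 [ 0.004  0.007 -1.   ]]
[410 256  15  14 172] [417.7 262.1] 155 [478.2 354.9 186.9] [472.7 348.6 185.1] [483.6 361.4 188.9]
[111.5  40.9  91.6] ((478.83056640625, 354.6721496582031), (10.59001350402832, 10.827804565429688), 19.90774917602539)
```

View pics/w2.png

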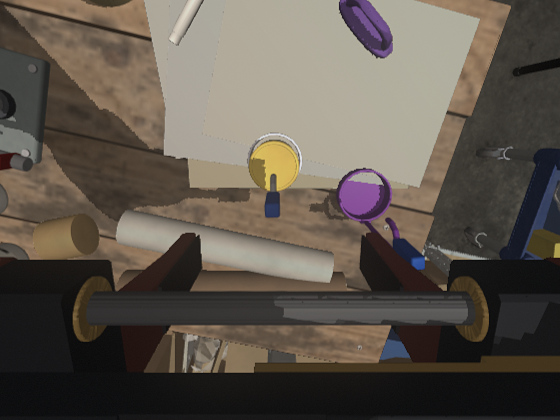

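```bash
python3 - <<'E'
from h import *
z=np.load('/tmp/w2.npz'); st={k:z[k] for k in('position','eef_rot')}; im=z['im'];W=cloud('wrist',z['d'],st);M=R.from_rotvec(st['eef_rot']).as_matrix()
m=(W[...,2]>140)&(W[...,2]<195); m[:170]=0;m[225:]=0;m[:,:255]=0;m[:,290:]=0
p=W[m]; t=p[:,2]>180; print(len(p),p.max(0),p[t].mean(0),p[t].min(0),p[t].max(0))
a=p[:,2]<178
for q in [p[t],p]:
  tq=(q-st['position'])@M; print('tool',tq.min(0).round(1),tq.max(0).round(1),tq.mean(0).round(1))
m2=(W[...,2]>112)&(W[...,2]<140); m2[:150]=0;m2[225:]=0;m2[:,:255]=0;m2[:,290:]=0
q=(W[m2]-st['position'])@M; print('hook',q.min(0).round(1),q.max(0).round(1),np.polyfit(q[:,1],q[:,0],1))
print(W[m2][:,2].max())
cv2.imwrite('pics/w2c.png',cv2.resize(im[130:230,230:330][...,::-1],None,fx=6,fy=6,interpolation=cv2.INTER_CUBIC))
E
```

```text
370 [468.57022555 235.68355233 188.63439643] [460.772359   229.0356533  186.46377729] [455.07568414 222.63443417 180.25164442] [468.57022555 235.68355233 188.63439643]
tool [-13.   -9.   72.2] [-1.9  3.4 80.5] [-7.3 -3.8 74.4]
tool [-13.3  -9.3  72.2] [ -1.9   3.4 118.4] [-7.3 -5.6 83.1]
hook [-10.7 -21.2 121. ] [ -4.9  -8.5 147.6] [ 0.01952134 -7.3872069 ]
139.8034259860662
```

View pics/w2c.png

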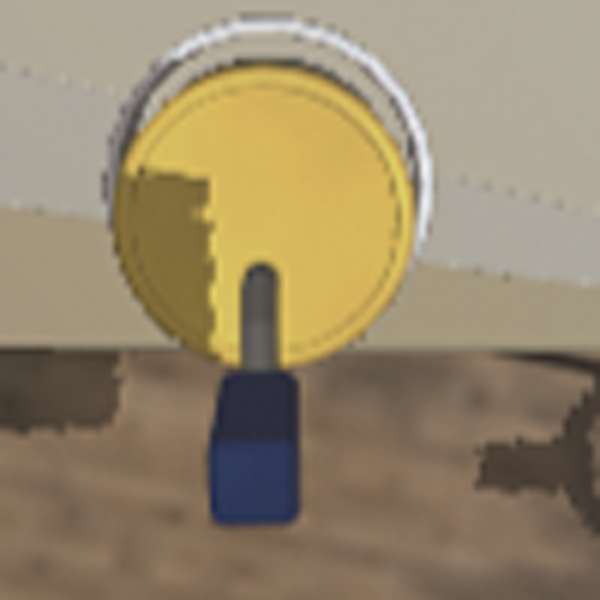

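Request:
drive_tool:
  increments:
    - [[0, -0.0074, -0.0035, 0, 0.007, -0.0035, 0], [0, 0, 0, 0.02, 0, 0, 0], [0, 0, 0, 0.02, 0, 0, 0], [0, 0, 0, 0.02, 0, 0, 0], [0, 0, 0, 0.02, 0, 0, 0], [0, 0, 0, 0.01, 0, 0, 0], [0, 0, 0, 0.005, 0, 0, 0], [0, 0, 0, 0, 0, 0, 0], [0, 0, 0, 0, 0, 0, 0], [0, 0, 0, 0, 0, 0, 0]]

```text
time: 7.13
position: [474.6, 229.3, 182.4]
eef_rot: [1.964, 2.43, 0.037]
ft_force: [0.3, -0.4, -0.4]
opening: 0.997
```

```bash
cat > look.py <<'E'
from h import *
import sys
st=sensors.get_state(); im,d=eyes.snapshot('wrist'); n=sys.argv[1]; save(n,im); np.savez(f'/tmp/{n}.npz',im=im,d=d,**{k:st[k] for k in('position','eef_rot')})
M=R.from_rotvec(st['eef_rot']).as_matrix();print(st['time'],st['position'].round(1),M.round(3).tolist(),st['opening'],st['ft_force'].round(2),st['ft_torque'].round(3))
E
python3 look.py w3;  python3 - <<'E'
from h import *
z=np.load('/tmp/w3.npz'); st={k:z[k] for k in('position','eef_rot')}; im=z['im'];W=cloud('wrist',z['d'],st);M=R.from_rotvec(st['eef_rot']).as_matrix()
T=(W-st['position'])@M
m=(W[...,2]>140)&(W[...,2]<195)&(abs(T[...,0])<25)&(abs(T[...,1])<20)
q=T[m]; print(len(q),np.nanpercentile(q,[2,50,98],axis=0).round(1))
E
```

```text
7.1333 [474.6 229.3 182.4] [[-0.21, 0.977, 0.028], [0.978, 0.21, 0.008], [0.002, 0.029, -1.0]] 0.9973859516650042 [ 0.35 -0.38 -0.38] [ 0.047 -0.047 -0.007]
852 [[ -3.2 -19.5  -6.1]
 [  2.2 -17.6  -3.7]
 [  8.   -7.7  36.5]]
```

View pics/w3.png

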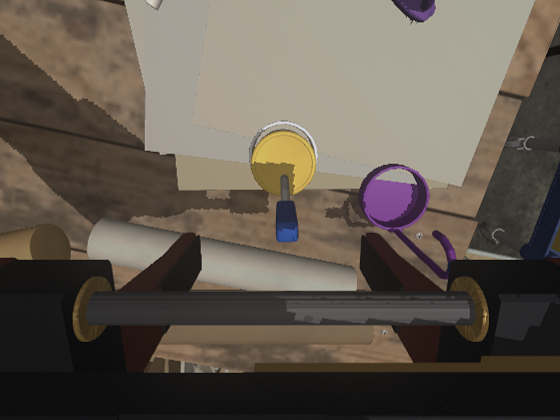

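```bash
python3 -c "
from h import *
s=sensors.get_state();print(s['q'].round(3),s['qvel'].round(3),s['joint_torque'].round(1))"
```

```text
[ 0.032  0.353 -0.733  1.932  0.305  0.937  0.935] [-0.     0.001 -0.002  0.003  0.002 -0.005 -0.004] [  0.1 -40.6  -5.7 -23.4   0.    0.   -0. ]
```

Request:
drive_tool:
  increments:
    - [[0, 0.0026, -0.007, 0, 0.029, -0.002, -0.01], [0, 0, -0.0065, 0, 0, 0, 0], [0, 0, 0, 0, 0, 0, 0], [0, 0, 0, 0.005, 0, 0, 0], [0, 0, 0, 0.005, 0, 0, 0], [0, 0, 0, 0.005, 0, 0, 0], [0, 0, 0, 0, 0, 0, 0], [0, 0, 0, 0, 0, 0, 0], [0, 0, 0, 0, 0, 0, 0], [0, 0, 0, 0, 0, 0, 0]]

```text
time: 8.02
position: [462.1, 229.4, 168.5]
eef_rot: [1.961, 2.449, 0.008]
ft_force: [-0.3, 0.6, -0.8]
opening: 1.001
```

```bash
cat > gap.py <<'E'
from h import *
import sys
z=np.load(f'/tmp/{sys.argv[1]}.npz'); st={k:z[k] for k in('position','eef_rot')}; im=z['im'];W=cloud('wrist',z['d'],st);M=R.from_rotvec(st['eef_rot']).as_matrix()
T=(W-st['position'])@M
m=(W[...,2]>140)&(W[...,2]<195)&(abs(T[...,0])<25)&(abs(T[...,1])<20)
q=T[m]; print(len(q),np.nanpercentile(q,[2,50,98],axis=0).round(1).tolist())
E
python3 look.py w4;python3 gap.py w4
```

```text
8.0167 [462.1 229.4 168.5] [[-0.219, 0.976, 0.006], [0.976, 0.219, 0.001], [-0.0, 0.006, -1.0]] 1.0014176369778227 [-0.34  0.57 -0.76] [ 0.06  -0.118 -0.008]
1073 [[-6.0, -6.7, -19.4], [-0.4, -5.6, -15.7], [5.5, 4.6, 23.5]]
```

Request:
drive_tool:
  increments:
    - [[0, 0, -0.001, 0.005, 0.006, 0, 0], [0, 0, 0, 0.005, 0, 0, 0], [0, 0, 0, 0.005, 0, 0, 0], [0, 0, 0, 0.003, 0, 0, 0], [0, 0, 0, 0, 0, 0, 0], [160, 0, 0, 0, 0, 0, 0], [160, 0, 0, 0, 0, 0, 0], [160, 0, 0, 0, 0, 0, 0], [160, 0, 0, 0, 0, 0, 0], [160, 0, 0, 0, 0, 0, 0]]

```text
time: 8.9
position: [461.2, 229.3, 148.6]
eef_rot: [-1.964, -2.452, -0.0]
ft_force: [0.0, 0.4, 0.3]
opening: 0.66
```

```bash
python3 look.py w5;python3 gap.py w5
```

```text
8.9 [461.2 229.3 148.6] [[-0.219, 0.976, -0.0], [0.976, 0.219, 0.0], [0.0, -0.0, -1.0]] 0.6604947924393851 [0.01 0.37 0.31] [ 0.047 -0.144  0.003]
1295 [[-6.0, -5.9, -39.3], [-0.5, -5.1, -31.4], [5.4, 2.4, 3.8]]
```

View pics/w5.png

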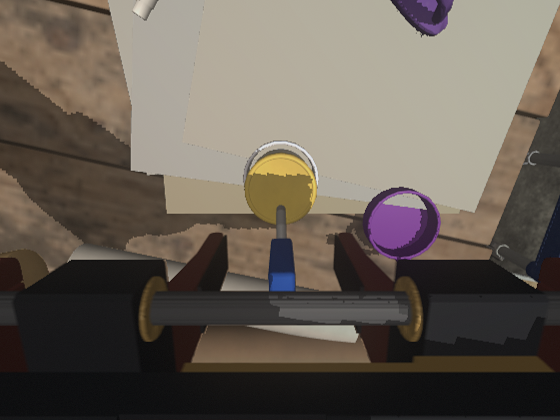

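Request:
drive_tool:
  increments:
    - [[255, 0, 0, 0, 0, 0, 0], [255, 0, 0, 0, 0, 0, 0], [255, 0, 0, 0, 0, 0, 0], [255, 0, 0, 0, 0, 0, 0], [255, 0, 0, 0, 0, 0, 0], [255, 0, 0, 0, 0, 0, 0], [255, 0, 0, 0, 0, 0, 0], [255, 0, 0, 0, 0, 0, 0], [255, 0, 0, 0, 0, 0, 0], [255, 0, 0, 0, 0, 0, 0]]
  force: 45

```text
time: 9.78
position: [461.6, 229.5, 149.0]
eef_rot: [1.963, 2.452, 0.002]
ft_force: [1.2, 0.2, -0.1]
opening: 0.135
```

```bash
python3 look.py w6;python3 gap.py w6
```

```text
9.7833 [461.6 229.5 149. ] [[-0.219, 0.976, 0.001], [0.976, 0.219, 0.001], [0.0, 0.001, -1.0]] 0.13547050203344604 [ 1.21  0.18 -0.11] [ 0.044 -0.197 -0.034]
2681 [[-14.7, -11.6, -44.4], [-1.0, -6.4, -28.6], [13.1, 2.0, 2.0]]
```

Request:
drive_tool:
  increments:
    - [[255, 0, 0, -0.002, 0, 0, 0], [255, 0, 0, -0.003, 0, 0, 0], [255, 0, 0, -0.005, 0, 0, 0], [255, 0, 0, -0.006, 0, 0, 0], [255, 0, 0, -0.006, 0, 0, 0], [255, 0, 0, -0.006, 0, 0, 0], [255, 0, 0, -0.006, 0, 0, 0], [255, 0, 0, -0.006, 0, 0, 0], [255, 0, 0, -0.003, 0, 0, 0], [255, 0, 0, 0, 0, 0, 0]]

```text
time: 10.67
position: [459.3, 227.7, 194.5]
eef_rot: [-1.962, -2.451, 0.007]
ft_force: [0.6, 0.7, -5.5]
opening: 0.133
```

```bash
python3 look.py w7;python3 -c "
from h import *
im,d=eyes.snapshot('side');save('s7',im[130:380,230:400])"
```

```text
10.6667 [459.3 227.7 194.5] [[-0.219, 0.976, -0.004], [0.976, 0.219, -0.002], [-0.002, -0.004, -1.0]] 0.13268985069294728 [ 0.61  0.68 -5.53] [ 0.122 -0.221 -0.012]
```

View pics/w7.png

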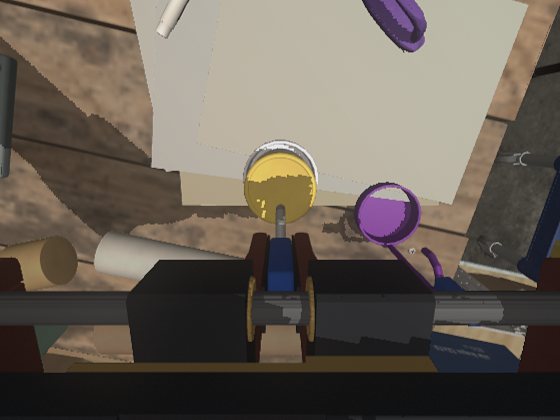

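View pics/s7.png

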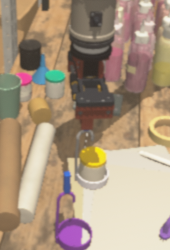

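Request:
drive_tool:
  increments:
    - [[255, 0, 0, -0.003, 0, 0, 0], [255, 0, 0, -0.006, 0, 0, 0.03], [255, 0, 0, -0.008, 0, 0, 0.04], [255, 0, 0, -0.008, 0, 0, 0.045], [255, 0, 0, -0.008, 0, 0, 0.045], [255, 0, 0, -0.008, 0, 0, 0.045], [255, 0, 0, -0.007, 0, 0, 0.04], [255, 0, 0, -0.005, 0, 0, 0.03], [255, 0, 0, -0.002, 0, 0, 0], [255, 0, 0, 0, 0, 0, 0]]

```text
time: 11.6
position: [457.4, 227.2, 251.7]
eef_rot: [-2.303, -2.131, 0.016]
ft_force: [-0.0, 0.6, -4.8]
opening: 0.135
```

```bash
python3 look.py w8
```

```text
11.6 [457.4 227.2 251.7] [[0.077, 0.997, -0.01], [0.997, -0.078, -0.004], [-0.005, -0.009, -1.0]] 0.13515002323241124 [-0.03  0.56 -4.8 ] [ 0.051 -0.291  0.019]
```

View pics/w8.png

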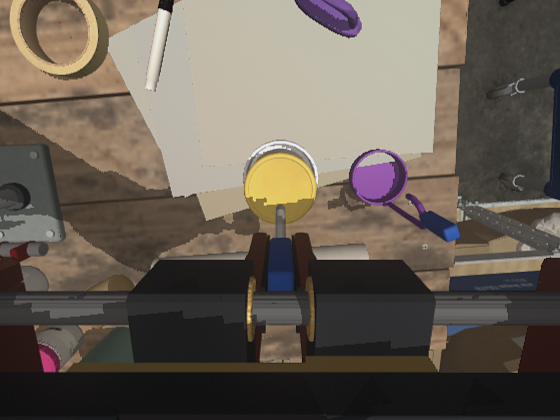

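Request:
drive_tool:
  increments:
    - [[255, -0.005, 0.0005, 0, -0.005, 0.002, 0], [255, -0.01, 0.0008, 0, -0.005, 0.003, -0.01], [255, -0.014, 0.001, 0, 0, 0, -0.01], [255, -0.014, 0.001, 0, 0, 0, 0], [255, -0.014, 0.001, 0, 0, 0, 0], [255, -0.014, 0.001, 0, 0, 0, 0], [255, -0.014, 0.001, 0, 0, 0, 0], [255, -0.01, 0.001, 0, 0, 0, 0], [255, -0.005, 0.0005, 0, 0, 0, 0], [255, 0, 0, 0, 0, 0, 0]]

```text
time: 12.48
position: [455.3, 119.0, 247.0]
eef_rot: [-2.275, -2.163, 0.009]
ft_force: [0.1, -0.4, -5.5]
opening: 0.133
```

```bash
python3 look.py w9; python3 -c "
from h import *
for n in ['side','top']:
  im,d=eyes.snapshot(n);np.savez('/tmp/'+n+'9.npz',im=im,d=d)
  a=im[150:330,270:390] if n=='side' else im[200:280,220:380]
  save(n+'9',cv2.resize(a,None,fx=4.5,fy=4.5,interpolation=cv2.INTER_CUBIC)[:600,:800] if n=='top' else cv2.resize(a,None,fx=3.3,fy=3.3))"
```

```text
12.4833 [455.3 119.  247. ] [[0.051, 0.999, -0.006], [0.999, -0.051, -0.002], [-0.002, -0.006, -1.0]] 0.1328942143328244 [ 0.07 -0.44 -5.49] [-0.027 -0.265 -0.019]
```

View pics/w9.png

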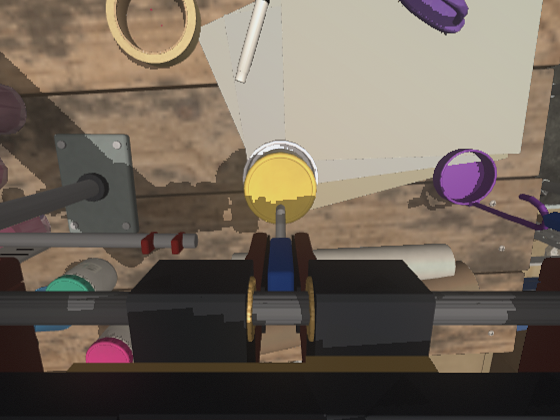

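View pics/side9.png

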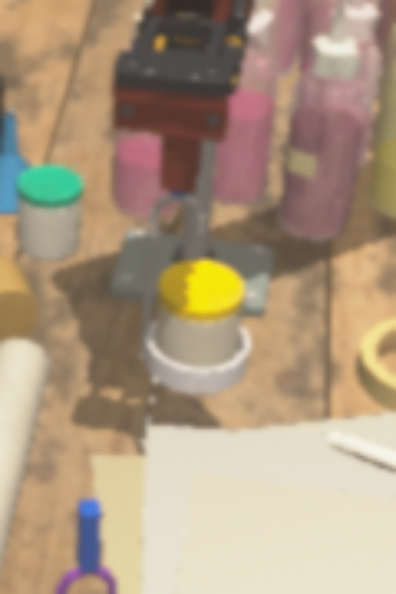

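View pics/top9.png

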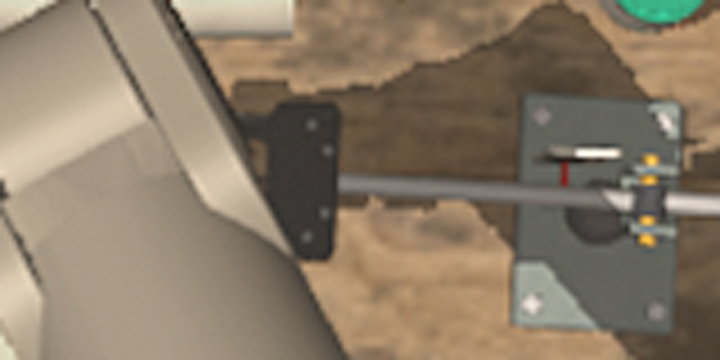

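```bash
cat > bar.py <<'E'
from h import *
import sys
z=np.load(f'/tmp/{sys.argv[1]}.npz'); st={k:z[k] for k in('position','eef_rot')}; im=z['im'];W=cloud('wrist',z['d'],st);M=R.from_rotvec(st['eef_rot']).as_matrix()
T=(W-st['position'])@M
hsv=cv2.cvtColor(im,cv2.COLOR_RGB2HSV);H,S,V=hsv[...,0],hsv[...,1],hsv[...,2]
m=((H<6)|(H>174))&(S>150)&(V>60)&(W[...,2]>150)&(W[...,2]<235)&(abs(W[...,0]-457)<15)
k,l,s,c=cv2.connectedComponentsWithStats(m.astype(np.uint8))
for i in range(1,k):
    if s[i,4]>15:
        p=T[l==i]; w=W[l==i]; tp=w[:,2]>np.percentile(w[:,2],50); print('red',s[i].tolist(),'tool',np.percentile(p,[3,50,97],axis=0).round(1).tolist(),'topface',p[tp].mean(0).round(1),'world',w[tp].mean(0).round(1))
# bar
m=(W[...,2]>205)&(W[...,2]<219)&(T[...,0]<-20)&(abs(T[...,1])<25)&(S<90)
q=T[m]; print('bar n',len(q))
for a in range(-170,0,10):
    r=q[(q[:,0]>a)&(q[:,0]<a+10)]
    if len(r)>5: print(a, r[:,1].min().round(1),r[:,1].max().round(1),'ztop',r[:,2].min().round(1), (st['position'][2]-r[:,2].min()).round(1))
# hook
m=(abs(T[...,0])<9)&(T[...,2]>3)&(T[...,2]<45)&(T[...,1]<25)&(T[...,1]>-30)
q=T[m]; print('hook n',len(q),np.percentile(q,[2,50,98],axis=0).round(1).tolist() if len(q) else '')
for zz in range(4,45,4):
    r=q[(q[:,2]>=zz)&(q[:,2]<zz+4)]
    if len(r): print(zz,r[:,0].min().round(1),r[:,0].max().round(1),r[:,1].min().round(1),r[:,1].max().round(1))
E
python3 bar.py w9
```

```text
red [141, 232, 15, 22, 131] tool [[-88.6, 2.3, 21.9], [-86.3, 5.1, 23.2], [-84.3, 11.0, 37.0]] topface [-86.3   6.6  22.6] world [457.4  32.5 224.5]
red [171, 233, 11, 21, 130] tool [[-69.5, 2.5, 21.9], [-67.4, 5.3, 23.2], [-65.4, 11.1, 35.7]] topface [-67.4   6.5  22.5] world [458.3  51.3 224.5]
bar n 2598
-170 1.9 11.6 ztop 29.6 217.4
-160 1.8 11.9 ztop 29.8 217.2
-150 1.8 11.5 ztop 29.9 217.0
-140 2.0 11.8 ztop 29.7 217.3
-130 2.1 11.8 ztop 29.3 217.7
-120 2.5 11.5 ztop 29.4 217.6
-110 2.5 11.4 ztop 30.1 216.9
-100 2.4 11.2 ztop 29.4 217.5
-90 2.5 12.0 ztop 29.4 217.5
-80 2.4 12.2 ztop 29.5 217.5
-70 2.3 12.1 ztop 28.3 218.7
-60 2.6 12.1 ztop 29.5 217.5
hook n 350 [[-4.5, -17.4, 3.6], [-1.0, -11.4, 13.5], [2.0, -4.4, 32.9]]
4 -6.7 4.7 -5.7 -3.8
8 -3.4 1.9 -11.2 -3.8
12 -3.4 1.9 -13.6 -3.9
16 -3.5 2.0 -15.4 -10.9
20 -3.5 2.0 -17.7 -13.1
24 -3.5 2.0 -17.5 -14.2
28 -3.6 1.5 -17.7 -15.9
32 -3.0 1.5 -17.5 -16.4
36 -2.4 0.2 -16.9 -16.9
```

Request:
drive_tool:
  increments:
    - [[255, 0, 0.0015, -0.0005, -0.003, 0.001, 0], [255, -0.003, 0.002, -0.0005, -0.003, 0.001, 0], [255, -0.005, 0.002, -0.0005, 0, 0, 0], [255, -0.007, 0.0012, -0.0005, 0, 0, 0], [255, -0.007, 0, -0.0005, 0, 0, 0], [255, -0.007, 0, -0.0005, 0, 0, 0], [255, -0.006, 0, -0.0005, 0, 0, 0], [255, -0.004, 0, 0, 0, 0, 0], [255, -0.002, 0, 0, 0, 0, 0], [255, 0, 0, 0, 0, 0, 0]]

```text
time: 13.47
position: [460.7, 77.8, 251.2]
eef_rot: [-2.27, -2.171, -0.005]
ft_force: [0.6, -0.6, -7.3]
opening: 0.133
```

```bash
python3 look.py w10; python3 bar.py w10
```

```text
13.4667 [460.7  77.8 251.2] [[0.044, 0.999, 0.002], [0.999, -0.044, 0.003], [0.003, 0.002, -1.0]] 0.13252591036983966 [ 0.57 -0.62 -7.35] [ 0.024 -0.191 -0.079]
red [206, 219, 9, 21, 132] tool [[-47.9, -5.6, 26.0], [-45.7, -3.0, 27.4], [-43.8, 2.7, 39.9]] topface [-45.9  -0.9  26.7] world [457.9  32.1 224.4]
red [236, 220, 8, 20, 121] tool [[-29.1, -5.3, 25.8], [-27.0, -2.0, 27.2], [-24.6, 3.2, 36.3]] topface [-27.1  -1.2  26.6] world [458.4  50.9 224.5]
red [48, 233, 7, 15, 67] tool [[-158.1, 3.0, 37.0], [-156.5, 8.3, 38.1], [-154.8, 13.1, 39.1]] topface [-156.     8.2   37.6] world [462.1 -78.3 213.2]
bar n 4155
-170 -7.2 17.2 ztop 31.8 219.4
-160 -6.9 17.4 ztop 31.9 219.3
-150 -7.3 19.6 ztop 31.9 219.3
-140 -6.7 3.1 ztop 32.8 218.4
-130 -6.6 3.0 ztop 33.4 217.8
-120 -6.7 3.0 ztop 33.2 218.0
-110 -6.2 2.9 ztop 33.5 217.7
-100 -6.1 2.7 ztop 33.2 218.0
-90 -6.0 2.6 ztop 33.3 217.9
-80 -5.9 3.7 ztop 33.3 217.9
-70 -5.8 3.7 ztop 33.5 217.7
-60 -5.7 3.6 ztop 33.5 217.7
-50 -5.5 3.5 ztop 34.1 217.1
-40 -5.4 3.7 ztop 33.7 217.5
-30 -5.2 4.1 ztop 32.3 218.9
hook n 354 [[-4.4, -17.4, 3.3], [-1.0, -11.3, 13.4], [2.9, -4.5, 34.2]]
4 -6.7 4.7 -5.7 -3.7
8 -3.4 1.9 -11.8 -4.0
12 -3.4 1.9 -14.1 -6.5
16 -3.5 2.0 -15.5 -11.4
20 -3.5 2.0 -17.5 -12.8
24 -3.6 2.1 -17.5 -13.9
28 -3.6 1.5 -17.5 -16.0
32 -3.6 1.5 -17.4 -15.9
```

View pics/w10.png

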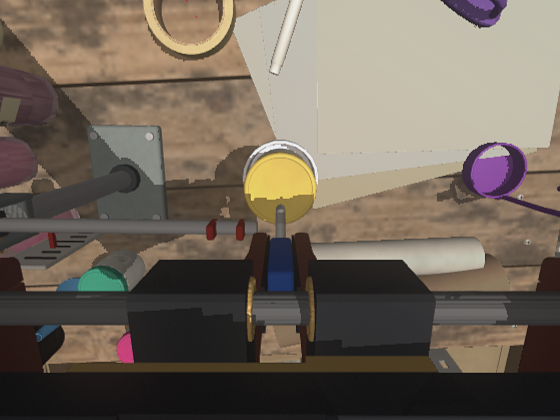

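Request:
drive_tool:
  increments:
    - [[255, 0, -0.0011, 0, 0, 0, 0.012], [255, -0.003, 0, -0.0002, 0, 0, 0], [255, -0.005, 0, -0.0002, 0, 0, 0], [255, -0.006, 0, -0.0002, 0, 0, 0], [255, -0.006, 0, -0.0002, 0, 0, 0], [255, -0.006, 0, -0.0002, 0, 0, 0], [255, -0.005, 0, -0.0002, 0, 0, 0], [255, -0.003, 0, 0, 0, 0, 0], [255, -0.0015, 0, 0, 0, 0, 0], [255, 0, 0, 0, 0, 0, 0]]

```text
time: 14.35
position: [457.1, 39.3, 252.4]
eef_rot: [-2.283, -2.157, -0.005]
ft_force: [-0.2, 0.1, -6.3]
opening: 0.134
```

```bash
python3 look.py w11; python3 bar.py w11
```

```text
14.35 [457.1  39.3 252.4] [[0.057, 0.998, 0.002], [0.998, -0.057, 0.003], [0.003, 0.002, -1.0]] 0.13391967995090429 [-0.22  0.08 -6.32] [ 0.011 -0.224  0.014]
red [267, 227, 7, 12, 58] tool [[-9.4, -3.3, 27.1], [-7.4, -1.1, 28.4], [-5.5, 2.2, 29.9]] topface [-7.1 -0.8 27.9] world [455.9  32.4 224.5]
red [296, 228, 7, 5, 26] tool [[9.3, -3.5, 27.4], [11.2, -2.4, 28.8], [13.1, -1.0, 30.2]] topface [11.3 -2.4 28.2] world [455.4  50.8 224.3]
red [107, 237, 6, 15, 66] tool [[-119.3, 6.5, 38.4], [-117.9, 11.2, 39.3], [-116.3, 16.5, 40.2]] topface [-117.5   12.    38.8] world [462.4 -78.5 213.3]
bar n 4439
-170 -15.3 13.5 ztop 33.0 219.5
-160 -16.7 22.6 ztop 33.0 219.5
-150 -15.4 20.7 ztop 33.0 219.4
-140 -3.5 20.7 ztop 33.1 219.3
-130 -3.5 20.6 ztop 33.3 219.2
-120 -3.6 20.6 ztop 33.1 219.3
-110 -3.6 22.8 ztop 33.2 219.2
-100 -3.7 5.6 ztop 34.4 218.0
-90 -3.7 5.5 ztop 34.1 218.3
-80 -3.8 5.4 ztop 34.3 218.1
-70 -3.6 5.5 ztop 35.0 217.5
-60 -3.7 5.2 ztop 35.1 217.3
-50 -3.7 5.5 ztop 34.8 217.7
-40 -3.6 5.5 ztop 34.7 217.7
-30 -3.6 5.5 ztop 34.6 217.8
hook n 600 [[-8.4, -17.3, 4.0], [-1.0, -5.4, 23.7], [8.3, 4.0, 41.0]]
4 -6.7 4.7 -5.8 -3.9
8 -3.4 1.9 -11.3 -3.9
12 -3.4 1.9 -13.6 -5.4
16 -3.5 2.0 -16.0 -11.5
20 -3.5 2.0 -17.6 -12.8
24 -8.1 2.1 -17.4 4.2
28 -8.8 1.5 -17.6 3.3
32 -9.0 8.9 -17.5 3.0
36 -8.5 9.0 -3.8 5.2
40 -8.5 8.4 -3.8 -2.6
44 -8.0 -6.6 -3.4 -3.4
```

View pics/w11.png

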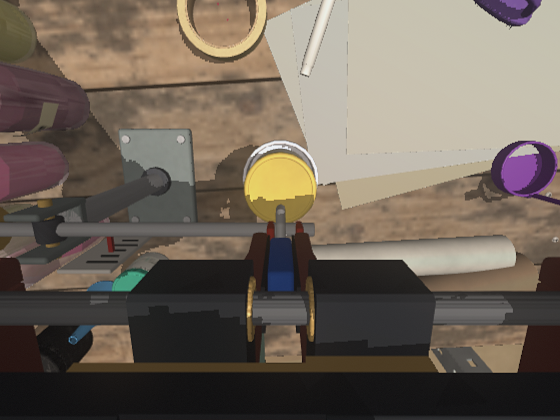

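Request:
drive_tool:
  increments:
    - [[255, 0.0026, 0.0006, 0, 0, 0, 0], [255, 0, -0.0006, 0, -0.02, 0, 0], [255, 0, -0.0008, 0, -0.03, 0, 0], [255, 0, -0.0008, 0, -0.03, 0, 0], [255, 0, -0.0008, 0, -0.03, 0, 0], [255, 0, -0.0008, 0, -0.03, 0, 0], [255, 0, -0.0006, 0, -0.025, 0, 0], [255, 0, -0.0003, 0, -0.01, 0, 0], [255, 0, 0, 0, 0, 0, 0], [255, 0, 0, 0, 0, 0, 0]]

```text
time: 15.23
position: [450.8, 46.8, 251.4]
eef_rot: [2.175, 2.069, 0.198]
ft_force: [0.8, -0.1, -5.8]
opening: 0.136
```

```bash
python3 look.py w12; python3 bar.py w12
```

```text
15.2333 [450.8  46.8 251.4] [[0.05, 0.981, 0.186], [0.999, -0.05, -0.005], [0.004, 0.186, -0.983]] 0.1360782297786124 [ 0.79 -0.13 -5.84] [ 0.078  0.268 -0.05 ]
red [256, 220, 7, 13, 68] tool [[-16.5, -4.7, 27.4], [-14.6, -2.7, 32.8], [-12.7, -1.2, 42.2]] topface [-14.6  -2.1  29.6] world [453.6  32.2 221.9]
red [286, 220, 6, 20, 89] tool [[2.8, -4.5, 26.9], [4.2, -1.9, 29.5], [6.0, 2.5, 42.7]] topface [ 4.4  0.3 27.9] world [456.5  51.1 224. ]
red [96, 235, 8, 13, 53] tool [[-126.3, 5.4, 39.4], [-125.1, 9.8, 40.7], [-123.8, 14.7, 42.2]] topface [-124.8   10.2   40.4] world [462.1 -78.6 213.1]
bar n 4690
-170 -20.6 12.9 ztop 29.7 221.7
-160 -17.9 16.3 ztop 29.6 221.7
-150 -5.4 19.9 ztop 33.9 217.5
-140 -5.4 20.0 ztop 33.5 217.9
-130 -5.2 20.1 ztop 33.8 217.6
-120 -5.2 21.3 ztop 34.2 217.2
-110 -5.3 4.0 ztop 34.2 217.1
-100 -5.1 4.0 ztop 33.9 217.5
-90 -5.0 4.2 ztop 34.3 217.1
-80 -5.0 3.9 ztop 34.3 217.1
-70 -5.0 5.1 ztop 34.6 216.8
-60 -4.9 5.4 ztop 34.3 217.1
-50 -4.7 5.2 ztop 34.3 217.1
-40 -4.7 5.2 ztop 34.5 216.9
-30 -4.6 5.1 ztop 34.2 217.2
hook n 623 [[-8.3, -17.1, 4.1], [-0.4, -5.1, 24.3], [8.3, 3.6, 41.6]]
4 -6.6 5.2 -5.5 -3.2
8 -3.4 1.9 -12.0 -3.9
12 -3.4 1.9 -12.9 -5.0
16 -3.4 2.0 -15.5 -11.4
20 -3.5 2.0 -17.4 -13.2
24 -3.5 6.0 -17.5 4.8
28 -3.6 6.7 -17.4 5.0
32 -9.0 8.9 -17.4 3.1
36 -8.4 9.0 -4.7 5.0
40 -8.5 8.5 -4.6 -3.7
```

View pics/w12.png

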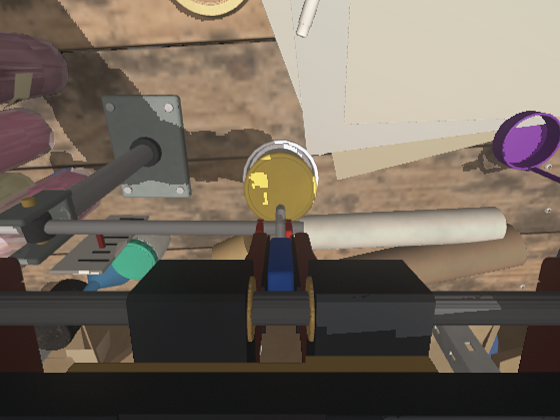

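Request:
drive_tool:
  increments:
    - [[255, -0.002, 0.001, 0, 0, 0, 0], [255, -0.0024, 0.0015, 0, 0, 0, 0], [255, 0, -0.0002, 0.001, 0, 0, 0], [255, 0, -0.0004, 0.002, 0, 0, 0], [255, 0, -0.0004, 0.002, 0, 0, 0], [255, 0, -0.0004, 0.002, 0, 0, 0], [255, 0, -0.0004, 0.002, 0, 0, 0], [255, 0, -0.0002, 0.001, 0, 0, 0], [255, 0, 0, 0, 0, 0, 0], [255, 0, 0, 0, 0, 0, 0]]

```text
time: 16.12
position: [454.2, 42.0, 239.9]
eef_rot: [2.178, 2.071, 0.197]
ft_force: [0.4, -0.6, -5.6]
opening: 0.132
```

```bash
python3 look.py w13; python3 bar.py w13
```

```text
16.1167 [454.2  42.  239.9] [[0.05, 0.982, 0.183], [0.999, -0.05, -0.004], [0.006, 0.183, -0.983]] 0.13241117009274633 [ 0.39 -0.65 -5.6 ] [0.043 0.244 0.023]
red [262, 223, 7, 12, 54] tool [[-11.7, -6.3, 18.5], [-9.9, -4.7, 23.6], [-8.3, -3.4, 30.3]] topface [-9.7 -4.2 20.9] world [453.4  32.5 218.6]
red [293, 223, 6, 12, 44] tool [[6.9, -6.1, 18.8], [8.5, -4.7, 24.4], [10.1, -3.3, 31.2]] topface [ 8.2 -4.1 21.3] world [454.4  50.3 218.3]
red [93, 240, 8, 13, 60] tool [[-121.8, 4.5, 26.9], [-120.2, 8.5, 28.7], [-118.9, 13.4, 30.1]] topface [-120.2    8.7   28.2] world [461.8 -78.6 213.2]
bar n 5070
-170 -19.3 11.7 ztop 17.3 222.6
-160 -19.5 15.8 ztop 17.4 222.6
-150 -18.6 18.5 ztop 17.9 222.1
-140 -6.9 18.7 ztop 21.8 218.1
-130 -6.6 18.8 ztop 22.0 217.9
-120 -6.5 18.9 ztop 21.8 218.2
-110 -6.5 19.8 ztop 21.8 218.2
-100 -6.4 3.6 ztop 22.1 217.9
-90 -6.2 3.8 ztop 22.2 217.7
-80 -6.4 3.5 ztop 22.1 217.9
-70 -6.2 3.4 ztop 21.9 218.0
-60 -6.2 3.3 ztop 22.5 217.4
-50 -6.1 3.4 ztop 22.6 217.4
-40 -6.0 3.4 ztop 22.5 217.4
-30 -6.0 3.4 ztop 22.5 217.4
hook n 597 [[-8.5, -17.2, 4.0], [-0.4, -5.7, 21.0], [8.2, 1.3, 32.0]]
4 -6.7 4.7 -5.5 -3.7
8 -3.4 1.9 -10.8 -3.6
12 -8.8 7.4 -13.9 -2.7
16 -9.0 8.8 -16.0 -2.9
20 -8.5 8.9 -17.4 0.9
24 -8.6 9.0 -17.3 3.3
28 -8.7 8.6 -17.4 -4.9
32 -3.6 1.5 -17.4 -15.5
```

Request:
drive_tool:
  increments:
    - [[255, 0, -0.0013, 0, 0, 0, 0], [255, 0, -0.0002, 0.001, 0, 0, 0], [255, 0, -0.0002, 0.001, 0, 0, 0], [255, 0, -0.0002, 0.001, 0, 0, 0], [255, 0, -0.0002, 0.001, 0, 0, 0], [255, 0, -0.0002, 0.001, 0, 0, 0], [255, 0, -0.0002, 0.001, 0, 0, 0], [255, 0, -0.0002, 0.001, 0, 0, 0], [255, 0, -0.0002, 0.001, 0, 0, 0], [255, 0, 0, 0, 0, 0, 0]]

```text
time: 17.0
position: [452.8, 42.2, 231.1]
eef_rot: [2.178, 2.07, 0.198]
ft_force: [-0.2, 0.4, -5.5]
opening: 0.134
```

```bash
python3 look.py w14; python3 bar.py w14
```

```text
17.0 [452.8  42.2 231.1] [[0.05, 0.982, 0.184], [0.999, -0.05, -0.004], [0.005, 0.184, -0.983]] 0.1339931725358463 [-0.15  0.38 -5.53] [ 0.033  0.294 -0.01 ]
red [85, 249, 9, 14, 65] tool [[-122.0, 7.1, 18.7], [-120.4, 11.7, 20.3], [-118.8, 16.6, 21.6]] topface [-120.    11.2   19.7] world [461.4 -78.3 213.1]
bar n 5314
-170 -15.4 14.0 ztop 9.4 221.7
-160 -18.1 18.5 ztop 8.9 222.1
-150 -15.3 21.4 ztop 9.3 221.8
-140 -3.7 21.8 ztop 13.4 217.7
-130 -3.8 21.8 ztop 13.3 217.8
-120 -3.7 22.1 ztop 13.5 217.6
-110 -3.7 23.1 ztop 13.8 217.3
-100 -3.8 6.2 ztop 13.5 217.6
-90 -3.5 6.2 ztop 13.8 217.2
-80 -3.2 6.1 ztop 13.2 217.9
-70 -3.3 5.9 ztop 14.2 216.9
-60 -3.3 5.9 ztop 14.1 217.0
-50 -3.3 5.7 ztop 13.7 217.4
-40 -3.2 5.8 ztop 14.1 217.0
-30 -3.1 5.7 ztop 14.3 216.8
hook n 450 [[-7.8, -17.2, 3.7], [-0.7, -8.8, 16.5], [7.5, -1.2, 32.9]]
4 -6.1 4.7 -5.6 -4.3
8 -3.4 1.9 -11.5 -3.4
12 -7.0 5.6 -13.9 0.4
16 -9.0 7.6 -15.3 0.1
20 -8.5 8.9 -17.3 -2.1
24 -8.5 8.4 -17.4 -2.9
28 -3.6 1.5 -17.6 -15.7
32 -3.6 1.5 -17.4 -15.5
```

View pics/w14.png

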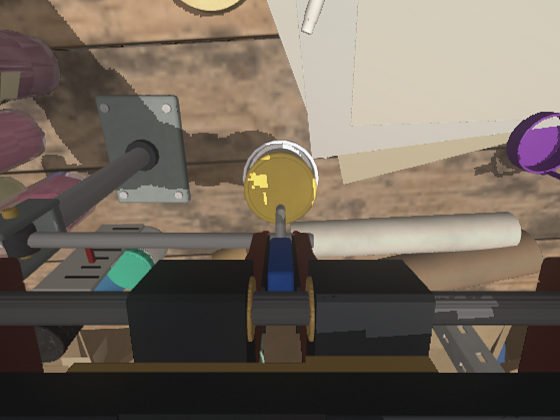

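Request:
drive_tool:
  increments:
    - [[255, 0, -0.0002, 0.001, 0, 0, 0], [255, 0, -0.0002, 0.001, 0, 0, 0], [255, 0, -0.0002, 0.001, 0, 0, 0], [255, 0, -0.0002, 0.001, 0, 0, 0], [255, 0, -0.0002, 0.001, 0, 0, 0], [255, 0, -0.0002, 0.001, 0, 0, 0], [255, 0, 0, 0, 0, 0, 0], [255, 0, 0, 0, 0, 0, 0], [255, 0, 0, 0, 0, 0, 0], [255, 0, 0, 0, 0, 0, 0]]

```text
time: 17.88
position: [454.1, 42.5, 225.5]
eef_rot: [2.176, 2.069, 0.202]
ft_force: [0.4, 0.2, -3.2]
opening: 0.133
```

```bash
cat > f.py <<'E'
from h import *
F=[];
for i in range(6):
    s=sensors.get_state();F.append(np.r_[s['ft_force'],s['ft_torque']]); im,d=eyes.snapshot('wrist')
print(s['time'],s['position'].round(1),np.mean(F,0).round(3),np.std(F,0).round(3))
import sys
np.savez(f'/tmp/{sys.argv[1]}.npz',im=im,d=d,**{k:s[k] for k in('position','eef_rot')}); save(sys.argv[1],im)
E
python3 f.py w15; python3 bar.py w15|grep -E "^red|^-[3579]0|^hook"
```

```text
18.1333 [454.1  42.5 225.5] [ 0.096 -0.022 -4.115  0.046  0.175 -0.009] [0.422 0.496 0.535 0.01  0.037 0.027]
red [80, 251, 9, 14, 68] tool [[-122.4, 6.4, 14.0], [-120.8, 11.2, 15.4], [-118.9, 16.3, 17.4]] topface [-120.5   10.7   14.9] world [461.3 -78.4 212.2]
-90 -4.2 6.0 ztop 9.6 215.9
-70 -4.1 5.4 ztop 10.4 215.1
-50 -4.1 6.0 ztop 10.7 214.8
-30 -4.1 6.3 ztop 11.7 213.8
hook n 453 [[-7.7, -17.3, 3.5], [-1.0, -8.7, 15.4], [7.4, -1.8, 33.0]]
```

Request:
drive_tool:
  increments:
    - [[255, 0, -0.0001, 0.0005, 0, 0, 0], [255, 0, -0.0002, 0.001, 0, 0, 0], [255, -0.0001, -0.0003, 0.0015, 0, 0, 0], [255, -0.0001, -0.0003, 0.0015, 0, 0, 0], [255, -0.0001, -0.0003, 0.0015, 0, 0, 0], [255, -0.0001, -0.0003, 0.0015, 0, 0, 0], [255, -0.0001, -0.0003, 0.0015, 0, 0, 0], [255, -0.0001, -0.0003, 0.0015, 0, 0, 0], [255, -0.0001, -0.0002, 0.001, 0, 0, 0], [255, 0, -0.0001, 0.0005, 0, 0, 0]]

```text
time: 19.02
position: [454.5, 42.1, 212.6]
eef_rot: [2.176, 2.068, 0.203]
ft_force: [-0.5, -0.4, -2.5]
opening: 0.132
```

```bash
python3 f.py w16; python3 bar.py w16|grep -E "^red|^-[3579]0|^hook"
```

```text
19.2667 [454.5  42.1 212.8] [-0.989 -0.02  -2.377  0.026  0.278 -0.012] [0.508 0.508 0.531 0.035 0.032 0.027]
red [291, 230, 6, 5, 16] tool [[6.0, -4.7, 16.2], [7.5, -4.3, 20.1], [8.8, -3.7, 21.9]] topface [ 7.5 -4.1 18. ] world [454.3  49.7 194.3]
red [71, 260, 9, 14, 74] tool [[-122.1, 8.3, 4.8], [-120.5, 12.7, 6.1], [-118.9, 17.4, 7.4]] topface [-120.1   12.7    5.6] world [462.1 -78.6 208.9]
-90 -3.5 6.8 ztop 3.2 209.5
-70 -2.1 5.9 ztop 4.3 208.5
-50 -0.1 3.8 ztop 7.0 205.7
hook n 466 [[-7.0, -17.3, 3.9], [-0.4, -8.3, 15.3], [7.6, -1.9, 33.0]]
```

View pics/w16.png

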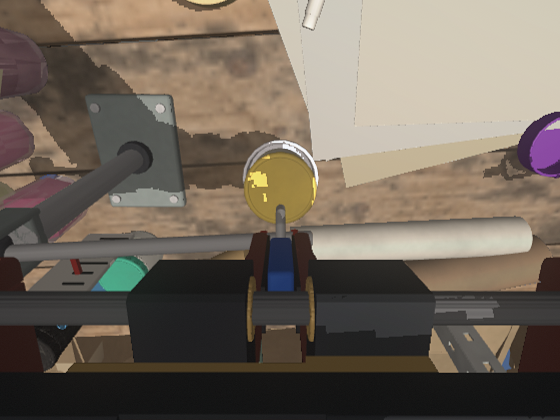

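Request:
drive_tool:
  increments:
    - [[255, 0, -0.0001, 0.0005, 0, 0, 0], [255, 0, -0.0002, 0.001, 0, 0, 0], [255, -0.0001, -0.0002, 0.0013, 0, 0, 0], [255, -0.0001, -0.0002, 0.0013, 0, 0, 0], [255, -0.0001, -0.0002, 0.0013, 0, 0, 0], [255, -0.0001, -0.0002, 0.0013, 0, 0, 0], [255, -0.0001, -0.0002, 0.0013, 0, 0, 0], [255, -0.0001, -0.0002, 0.001, 0, 0, 0], [255, -0.0001, -0.0002, 0.001, 0, 0, 0], [255, 0, -0.0001, 0.0005, 0, 0, 0]]

```text
time: 20.15
position: [454.8, 41.3, 201.4]
eef_rot: [2.176, 2.068, 0.203]
ft_force: [-2.1, -0.8, -0.7]
opening: 0.133
```

```bash
python3 f.py w17; python3 bar.py w17|grep -E "^red|^-[3579]0|^hook"
```

```text
20.4 [454.8  41.3 201.6] [-1.67  -0.383 -0.311 -0.016  0.421 -0.018] [0.312 0.344 0.484 0.031 0.028 0.025]
red [290, 229, 6, 6, 21] tool [[5.2, -5.1, 15.9], [6.9, -4.6, 19.9], [8.1, -3.8, 23.0]] topface [ 7.1 -4.2 17.6] world [454.3  48.6 183.6]
red [62, 268, 11, 16, 97] tool [[-121.5, 9.4, -4.0], [-119.8, 13.9, -2.3], [-118.3, 19.5, -0.7]] topface [-119.8   14.1   -2.7] world [462.1 -79.  206.3]
hook n 476 [[-7.0, -17.2, 3.8], [-0.4, -8.0, 15.1], [7.5, -2.1, 32.8]]
```

Request:
drive_tool:
  increments:
    - [[255, 0, -0.0005, 0, 0, 0, 0], [255, 0, -0.0005, 0, 0, 0, 0], [255, 0, -0.0005, 0, 0, 0, 0], [255, 0, 0, 0, 0, 0, 0], [255, 0, 0, 0, 0, 0, 0], [255, 0, 0, 0, 0, 0, 0], [255, 0, 0, 0, 0, 0, 0], [255, 0, 0, 0, 0, 0, 0], [255, 0, 0, 0, 0, 0, 0], [255, 0, 0, 0, 0, 0, 0]]

```text
time: 21.28
position: [454.6, 41.5, 202.2]
eef_rot: [2.174, 2.066, 0.207]
ft_force: [-1.0, 0.6, -0.4]
opening: 0.132
```

```bash
python3 f.py w18; python3 look.py w18b
```

```text
21.5333 [454.6  41.5 202.3] [-0.69  -0.077 -0.164 -0.008  0.214 -0.004] [0.572 0.438 0.492 0.029 0.041 0.02 ]
21.5833 [454.5  41.5 202.2] [[0.05, 0.98, 0.192], [0.999, -0.051, -0.004], [0.006, 0.192, -0.981]] 0.1360043587957867 [-0.84 -0.88 -0.38] [-0.021  0.218 -0.015]
```

Request:
drive_tool:
  increments:
    - [[255, 0, -0.0003, 0, 0, 0, 0], [255, 0, -0.0003, 0.0003, 0, 0, 0], [255, 0, 0, 0, 0, 0, 0], [255, 0, 0, 0, 0, 0, 0], [255, 0, 0, 0, 0, 0, 0], [255, 0, 0, 0, 0, 0, 0], [255, 0, 0, 0, 0, 0, 0], [255, 0, 0, 0, 0, 0, 0], [255, 0, 0, 0, 0, 0, 0], [255, 0, 0, 0, 0, 0, 0]]
  force: 15

```text
time: 22.47
position: [454.6, 41.9, 202.2]
eef_rot: [2.173, 2.066, 0.209]
ft_force: [-0.6, -0.4, -0.4]
opening: 0.136
```

```bash
python3 f.py w19; python3 look.py w19b
```

```text
22.7167 [454.6  41.9 202.1] [-0.126 -0.338 -0.478  0.007  0.113  0.012] [0.33  0.556 0.37  0.023 0.024 0.03 ]
22.7667 [454.6  41.9 202.1] [[0.05, 0.98, 0.193], [0.999, -0.05, -0.003], [0.007, 0.193, -0.981]] 0.1317510483142737 [-0.28 -1.08  0.35] [-0.02   0.067 -0.022]
```

Request:
drive_tool:
  increments:
    - [[255, 0, 0, 0, 0, 0, 0], [255, 0, 0, 0, 0, 0, 0], [255, 0, 0, 0, 0, 0, 0], [255, 0, 0, 0, 0, 0, 0], [255, 0, 0, 0, 0, 0, 0], [255, 0, 0, 0, 0, 0, 0], [255, 0, 0, 0, 0, 0, 0], [255, 0, 0, 0, 0, 0, 0], [255, 0, 0, 0, 0, 0, 0], [255, 0, 0, 0, 0, 0, 0]]
  force: 6

```text
time: 23.65
position: [454.6, 42.0, 202.2]
eef_rot: [2.173, 2.066, 0.209]
ft_force: [-0.5, -0.4, -0.5]
opening: 0.136
```

```bash
python3 f.py w20; python3 look.py w20b; python3 - <<'E'
from h import *
for n in ['w16','w17','w18','w19','w20']:
    z=np.load(f'/tmp/{n}.npz');im=z['im'];hsv=cv2.cvtColor(im,cv2.COLOR_RGB2HSV);H,S,V=hsv[...,0],hsv[...,1],hsv[...,2]
    m=(H>20)&(H<35)&(S>130)&(V>70); m[:120]=0;m[230:]=0;m[:,:230]=0;m[:,330:]=0
    k,l,s,c=cv2.connectedComponentsWithStats(m.astype(np.uint8)); i=1+np.argmax(s[1:,4])
    st={k:z[k] for k in('position','eef_rot')}; W=cloud('wrist',z['d'],st); p=W[l==i]; p=p[p[:,2]<np.median(p[:,2])+8]
    A=np.c_[p[:,:2]-p[:,:2].mean(0),np.ones(len(p))]; g=np.linalg.lstsq(A,p[:,2],rcond=None)[0]
    print(n,s[i],c[i].round(1),'lid slope',g.round(3))
E
```

```text
23.9 [454.6  42.  202.2] [-0.602 -0.247 -0.369  0.051  0.131 -0.003] [0.381 0.391 0.455 0.028 0.03  0.037]
23.95 [454.6  42.1 202.1] [[0.05, 0.98, 0.193], [0.999, -0.05, -0.003], [0.007, 0.193, -0.981]] 0.13542553365568472 [ 0.91  0.56 -0.36] [ 0.075  0.057 -0.052]
w16 [ 244  152   72   71 3806] [279.6 186.4] lid slope [0. 0. 0.]
w17 [ 244  152   72   71 3810] [279.7 186.4] lid slope [0. 0. 0.]
w18 [ 244  152   72   71 3808] [279.7 186.4] lid slope [0. 0. 0.]
w19 [ 244  152   73   71 3823] [279.8 186.2] lid slope [0. 0. 0.]
w20 [ 244  152   73   71 3827] [279.8 186.2] lid slope [0. 0. 0.]<stdin>:7: RuntimeWarning: Mean of empty slice.
  ret = um.true_divide(
```

Request:
drive_tool:
  increments:
    - [[255, 0, -0.0003, 0.0005, 0, 0, 0], [255, 0, -0.0003, 0.0005, 0, 0, 0], [255, 0, -0.0001, 0.0003, 0, 0, 0], [255, 0, 0, 0, 0, 0, 0], [255, 0, 0, 0, 0, 0, 0], [255, 0, 0, 0, 0, 0, 0], [255, 0, 0, 0, 0, 0, 0], [255, 0, 0, 0, 0, 0, 0], [255, 0, 0, 0, 0, 0, 0], [255, 0, 0, 0, 0, 0, 0]]
  force: 3

```text
time: 24.83
position: [454.6, 41.9, 200.9]
eef_rot: [2.173, 2.065, 0.21]
ft_force: [-0.5, 0.1, 0.1]
opening: 0.135
```

```bash
sed 's/range(6)/range(24)/' f.py > f24.py; python3 f24.py w21; python3 look.py w21b; python3 - <<'E'
from h import *
im,d=eyes.snapshot('side'); save('s21',cv2.resize(im[150:300,260:380],None,fx=4,fy=4,interpolation=cv2.INTER_CUBIC))
E
```

```text
25.9833 [454.6  41.9 200.9] [ 0.116 -0.376 -0.242 -0.018  0.066 -0.01 ] [0.46  0.479 0.556 0.034 0.026 0.025]
26.0333 [454.6  41.9 200.9] [[0.05, 0.98, 0.194], [0.999, -0.051, -0.003], [0.007, 0.194, -0.981]] 0.13216285889600843 [ 0.15 -0.86 -0.04] [-0.072  0.076  0.005]
```

View pics/s21.png

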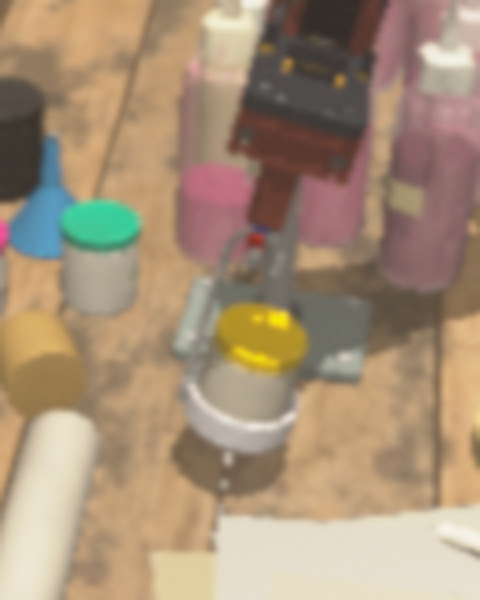

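View pics/w21.png

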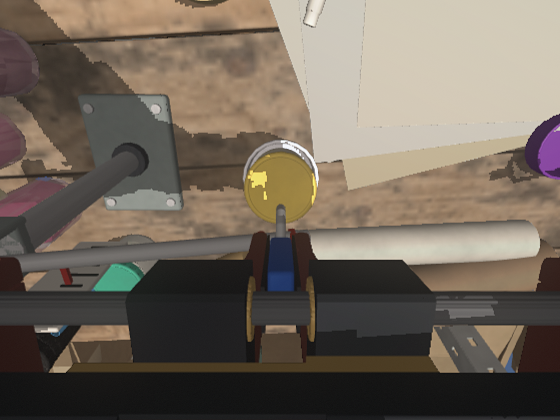

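Request:
drive_tool:
  increments:
    - [[255, -0.0004, 0, 0.0003, 0, 0, 0], [255, -0.0003, -0.0001, 0.0005, 0, 0, 0], [255, 0, 0, 0.0003, 0, 0, 0], [255, 0, 0, 0, 0, 0, 0], [255, 0, 0, 0, 0, 0, 0], [255, 0, 0, 0, 0, 0, 0], [255, 0, 0, 0, 0, 0, 0], [255, 0, 0, 0, 0, 0, 0], [255, 0, 0, 0, 0, 0, 0], [255, 0, 0, 0, 0, 0, 0]]
  force: 3

```text
time: 26.97
position: [454.6, 41.7, 199.6]
eef_rot: [2.173, 2.066, 0.211]
ft_force: [-0.7, 0.4, -0.1]
opening: 0.137
```

```bash
python3 f24.py w22; python3 bar.py w22|grep -E "^red"
```

```text
28.1167 [454.6  41.7 199.6] [-0.251  0.312 -0.094  0.108  0.114  0.019] [0.482 0.535 0.488 0.029 0.028 0.027]
red [289, 229, 6, 10, 28] tool [[4.5, -5.2, 13.3], [5.7, -4.4, 18.4], [7.4, -2.8, 21.7]] topface [ 5.9 -3.7 15.6] world [454.3  47.8 183.6]
red [60, 270, 10, 16, 97] tool [[-121.6, 9.9, -5.4], [-120.4, 14.7, -3.8], [-118.7, 19.4, -2.3]] topface [-120.1   14.6   -4.4] world [462.1 -79.  205.8]
```

Request:
drive_tool:
  increments:
    - [[255, 0.0002, 0, 0.0003, 0, 0, 0], [255, 0, 0, 0, 0, 0, 0], [255, 0, 0, 0, 0, 0, 0], [255, 0, 0, 0, 0, 0, 0], [226, 0, 0, 0, 0, 0, 0], [224, 0, 0, 0, 0, 0, 0], [223, 0, 0, 0, 0, 0, 0], [222, 0, 0, 0, 0, 0, 0], [222, 0, 0, 0, 0, 0, 0], [222, 0, 0, 0, 0, 0, 0]]
  force: 3

```text
time: 29.0
position: [454.6, 41.7, 199.3]
eef_rot: [2.173, 2.066, 0.21]
ft_force: [-0.3, -0.1, -0.2]
opening: 0.138
```

```bash
python3 f24.py w23; python3 look.py w23b
```

```text
30.15 [454.6  41.7 199.3] [-0.159 -0.052  0.124  0.07   0.1   -0.003] [0.505 0.445 0.41  0.026 0.019 0.027]
30.2 [454.6  41.7 199.3] [[0.05, 0.98, 0.194], [0.999, -0.05, -0.003], [0.007, 0.194, -0.981]] 0.13795010676858133 [-0.31  1.43  0.03] [ 0.105  0.148 -0.021]
```

Request:
drive_tool:
  increments:
    - [[221, 0, 0, 0, 0, 0, 0], [221, 0, 0, 0, 0, 0, 0], [220, 0, 0, 0, 0, 0, 0], [220, 0, 0, 0, 0, 0, 0], [219, 0, 0, 0, 0, 0, 0], [219, 0, 0, 0, 0, 0, 0], [218, 0, 0, 0, 0, 0, 0], [218, 0, 0, 0, 0, 0, 0], [217, 0, 0, 0, 0, 0, 0], [217, 0, 0, 0, 0, 0, 0]]
  force: 3

```text
time: 31.08
position: [455.1, 41.7, 199.5]
eef_rot: [2.172, 2.065, 0.211]
ft_force: [0.3, -0.3, -0.0]
opening: 0.146
```

```bash
cat > jar.py <<'E'
from h import *
import sys
for n in sys.argv[1:]:
    z=np.load(f'/tmp/{n}.npz');im=z['im'];hsv=cv2.cvtColor(im,cv2.COLOR_RGB2HSV);H,S,V=hsv[...,0],hsv[...,1],hsv[...,2]
    m=(H>20)&(H<35)&(S>130)&(V>70); m[:120]=0;m[230:]=0;m[:,:230]=0;m[:,330:]=0
    k,l,s,c=cv2.connectedComponentsWithStats(m.astype(np.uint8)); i=1+np.argmax(s[1:,4]); print(n,s[i],c[i].round(1))
E
python3 look.py w24; python3 look.py w24b;python3 look.py w24c; python3 jar.py w23 w24 w24b w24c
```

```text
31.0833 [455.1  41.7 199.5] [[0.05, 0.98, 0.195], [0.999, -0.05, -0.002], [0.007, 0.195, -0.981]] 0.1460460023418536 [ 0.3  -0.35 -0.05] [0.095 0.023 0.001]
31.1333 [455.   41.7 199.5] [[0.05, 0.98, 0.195], [0.999, -0.05, -0.002], [0.007, 0.195, -0.981]] 0.15006890106769138 [0.31 0.8  0.08] [-0.007  0.028 -0.011]
31.1833 [455.   41.7 199.5] [[0.05, 0.98, 0.195], [0.999, -0.05, -0.002], [0.007, 0.195, -0.981]] 0.144619784099866 [ 0.85  0.04 -0.27] [0.061 0.05  0.037]
w23 [ 244  152   73   71 3823] [279.7 186.2]
w24 [ 243  152   73   71 3829] [279.1 185.8]
w24b [ 244  152   72   71 3829] [279.1 185.8]
w24c [ 244  152   72   71 3830] [279.1 185.8]
```

View pics/w24.png

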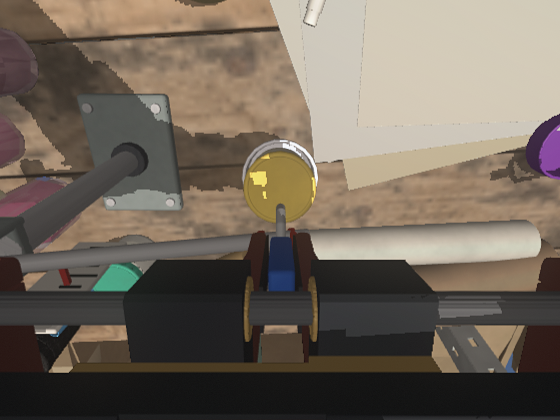

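Request:
drive_tool:
  increments:
    - [[216, 0, 0, 0, 0, 0, 0], [215, 0, 0, 0, 0, 0, 0], [214, 0, 0, 0, 0, 0, 0], [213, 0, 0, 0, 0, 0, 0], [212, 0, 0, 0, 0, 0, 0], [211, 0, 0, 0, 0, 0, 0], [210, 0, 0, 0, 0, 0, 0], [209, 0, 0, 0, 0, 0, 0], [208, 0, 0, 0, 0, 0, 0], [207, 0, 0, 0, 0, 0, 0]]
  force: 3

```text
time: 32.07
position: [455.0, 41.7, 199.4]
eef_rot: [2.172, 2.065, 0.211]
ft_force: [-0.2, 0.6, -0.4]
opening: 0.189
```

```bash
python3 look.py w25; python3 look.py w25b;python3 look.py w25c;python3 look.py w25d; python3 jar.py w25 w25b w25c w25d;python3 gap.py w25d
```

```text
32.0667 [455.   41.7 199.4] [[0.05, 0.98, 0.195], [0.999, -0.05, -0.002], [0.007, 0.195, -0.981]] 0.18908957012765712 [-0.19  0.62 -0.36] [0.074 0.043 0.018]
32.1167 [455.   41.7 199.5] [[0.05, 0.98, 0.195], [0.999, -0.05, -0.002], [0.007, 0.195, -0.981]] 0.19160830208638213 [-0.11 -0.1  -0.24] [0.019 0.035 0.009]
32.1667 [455.   41.7 199.5] [[0.05, 0.98, 0.195], [0.999, -0.05, -0.002], [0.007, 0.195, -0.981]] 0.19164960082464222 [ 0.26 -0.68  0.56] [0.069 0.037 0.041]
32.2167 [455.   41.7 199.5] [[0.05, 0.98, 0.195], [0.999, -0.05, -0.002], [0.007, 0.195, -0.981]] 0.1898298633823032 [-0.31 -0.15  0.01] [0.086 0.051 0.006]
w25 [ 244  152   72   71 3826] [279.1 185.8]
w25b [ 244  152   72   71 3828] [279.1 185.8]
w25c [ 244  152   72   71 3827] [279.1 185.8]
w25d [ 244  152   72   71 3827] [279.1 185.8]
778 [[-24.5, -17.6, 4.9], [-1.0, -4.8, 13.3], [13.9, 4.4, 31.6]]
```

View pics/w25d.png

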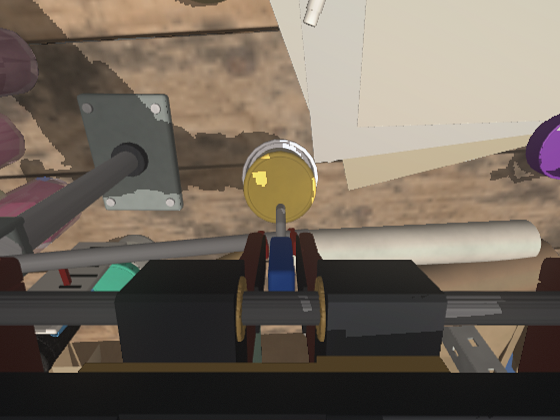

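Request:
drive_tool:
  increments:
    - [[203, 0, 0, 0, 0, 0, 0], [200, 0, 0, 0, 0, 0, 0], [197, 0, 0, 0, 0, 0, 0], [194, 0, 0, 0, 0, 0, 0], [191, 0, 0, 0, 0, 0, 0], [188, 0, 0, -0.001, 0, 0, 0], [185, 0, 0, -0.002, 0, 0, 0], [185, 0, 0, -0.002, 0, 0, 0], [185, 0, 0, -0.002, 0, 0, 0], [185, 0, 0, -0.001, 0, 0, 0]]
  force: 3

```text
time: 33.1
position: [453.2, 41.8, 207.9]
eef_rot: [2.173, 2.066, 0.211]
ft_force: [-0.1, 0.6, -0.9]
opening: 0.274
```

```bash
python3 look.py w26; python3 jar.py w26;python3 gap.py w26
```

```text
33.1 [453.2  41.8 207.9] [[0.05, 0.98, 0.194], [0.999, -0.05, -0.002], [0.008, 0.194, -0.981]] 0.2736619994950517 [-0.11  0.58 -0.89] [0.045 0.034 0.013]
w26 [ 245  151   70   69 3570] [279.  184.1]
928 [[-21.4, -17.4, 13.3], [0.2, -3.9, 22.1], [15.4, 5.4, 38.6]]
```

View pics/w26.png

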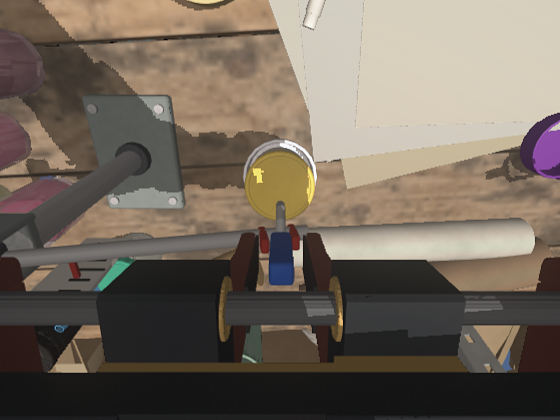

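Request:
drive_tool:
  increments:
    - [[180, 0, 0, -0.003, 0, 0, 0], [175, 0, 0, -0.004, 0, 0, 0], [170, 0, 0, -0.005, 0, 0, 0], [165, 0, 0, -0.005, 0, 0, 0], [165, 0, 0, -0.005, 0, 0, 0], [165, 0, 0, -0.005, 0, 0, 0], [165, 0, 0, -0.005, 0, 0, 0], [165, 0, 0, -0.005, 0, 0, 0], [165, 0, 0, -0.005, 0, 0, 0], [165, 0, 0, -0.003, 0, 0, 0]]

```text
time: 33.98
position: [443.6, 42.0, 257.3]
eef_rot: [2.172, 2.065, 0.212]
ft_force: [0.0, -0.6, -0.0]
opening: 0.357
```

```bash
python3 look.py w27; python3 jar.py w27;python3 gap.py w27
```

```text
33.9833 [443.6  42.  257.3] [[0.049, 0.979, 0.195], [0.999, -0.05, -0.002], [0.007, 0.195, -0.981]] 0.35653207971125733 [ 0.03 -0.57 -0.04] [ 0.027  0.072 -0.012]
w27 [ 251  147   58   58 2513] [279.1 174.6]
717 [[-24.1, -17.3, 64.5], [-1.8, -3.1, 70.8], [16.2, 5.2, 85.1]]
```

View pics/w27.png

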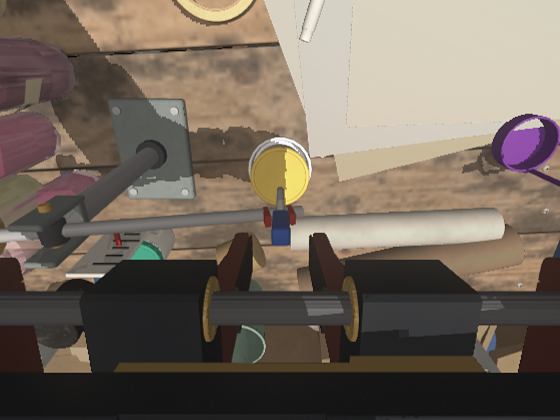

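Request:
drive_tool:
  increments:
    - [[165, 0, 0, -0.01, 0, 0, 0], [165, 0, 0, -0.015, 0, 0, 0], [165, 0, 0, -0.015, 0, 0, 0], [165, 0, 0, -0.015, 0, 0, 0], [165, 0, 0, -0.01, 0, 0, 0], [165, 0, 0, -0.005, 0, 0, 0], [165, 0, 0, 0, 0, 0, 0], [165, 0, 0, 0, 0, 0, 0], [165, 0, 0, 0, 0, 0, 0], [165, 0, 0, 0, 0, 0, 0]]

```text
time: 34.87
position: [427.6, 42.7, 331.2]
eef_rot: [2.171, 2.068, 0.211]
ft_force: [-0.7, -0.0, 0.3]
opening: 0.35
```

```bash
for i in 1 2 3 4 5 6; do python3 look.py w28_$i >/dev/null; done; python3 jar.py w28_1 w28_2 w28_3 w28_4 w28_5 w28_6; python3 look.py w29; python3 - <<'E'
from h import *
z=np.load('/tmp/w29.npz'); st={k:z[k] for k in('position','eef_rot')}; im=z['im'];W=cloud('wrist',z['d'],st)
hsv=cv2.cvtColor(im,cv2.COLOR_RGB2HSV);H,S,V=hsv[...,0],hsv[...,1],hsv[...,2]
for nm,m in [('red',((H<6)|(H>174))&(S>150)&(V>60)&(abs(W[...,0]-457)<20)&(abs(W[...,1]-40)<25)),('blue',(H>100)&(H<128)&(S>130)&(V>40)&(abs(W[...,1]-40)<20)&(abs(W[...,0]-455)<30)),('lid',(H>20)&(H<35)&(S>130)&(abs(W[...,1]-40)<40)&(abs(W[...,0]-450)<50)&(W[...,2]>80))]:
    p=W[m]; print(nm,len(p),np.nanpercentile(p,[2,50,98],axis=0).round(1).tolist())
    if nm=='lid':
        A=np.c_[p[:,:2]-p[:,:2].mean(0),np.ones(len(p))]; print('slope',np.linalg.lstsq(A,p[:,2],rcond=None)[0])
    if nm=='blue': print(np.linalg.svd((p-p.mean(0)),full_matrices=False)[2][0])
im,d=eyes.snapshot('side'); save('s29',cv2.resize(im[150:300,260:380],None,fx=4,fy=4,interpolation=cv2.INTER_CUBIC))
im,d=eyes.snapshot('top'); save('t29',im)
E
```

```text
w28_1 [ 256  144   47   47 1517] [279.4 166.3]
w28_2 [ 256  144   47   47 1504] [279.4 166.5]
w28_3 [ 256  144   47   47 1508] [279.4 166.5]
w28_4 [ 256  144   47   47 1513] [279.3 166.3]
w28_5 [ 256  144   47   47 1494] [279.5 166.2]
w28_6 [ 256  144   47   46 1507] [279.4 166.1]
35.1667 [427.8  42.7 331.5] [[0.048, 0.98, 0.194], [0.999, -0.049, -0.001], [0.008, 0.194, -0.981]] 0.35390052224781676 [-0.49 -0.73 -0.07] [0.072 0.036 0.056]
red 77 [[453.2, 28.9, 190.4], [457.3, 48.1, 194.0], [462.4, 52.1, 197.7]]
blue 17 [[446.1, 36.2, 236.0], [451.2, 37.8, 237.2], [452.6, 44.4, 238.9]]
[0.53312751 0.84115416 0.09074551]
lid 1495 [[425.8, 15.5, 113.5], [449.2, 42.3, 118.6], [473.9, 65.0, 124.2]]
slope [ 2.06476060e-01 -1.00877162e-02  1.18672865e+02]
```

View pics/s29.png

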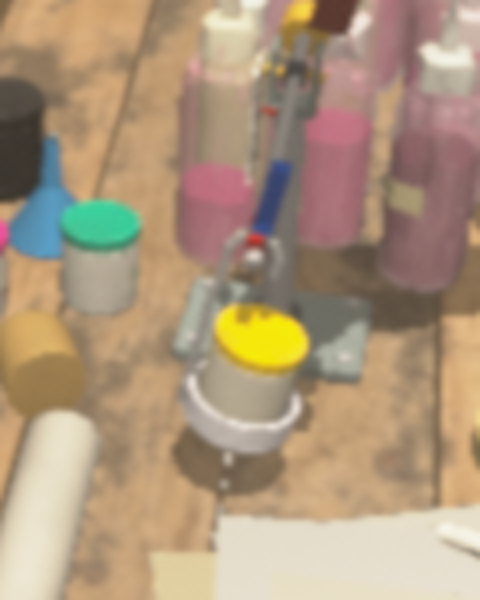

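View pics/w29.png

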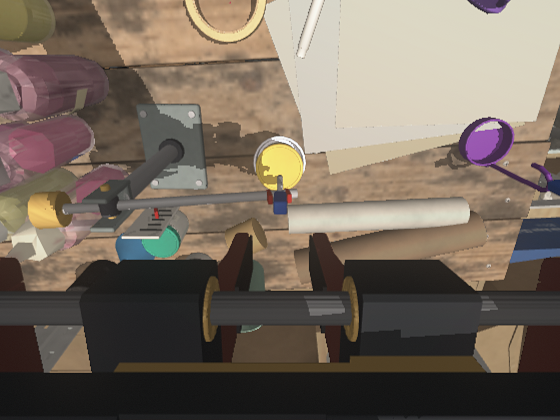

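The pan hangs still with a lean of about 0.20 rad. The hook sits between the red stops, the arm is sunk by about 30 mm, and the gripper is well clear. I'm handing in the job.

```bash
python3 -c "
from rig import sign_off; print(sign_off())"
```

```text
the job is handed in; nothing more can be done
None
```

The jar is weighed: the yellow-jar pan now hangs by its hook between the two red stops with the jar in it. I handed the job in at about 35 s; the hand-in reports no verdict.

**What I did**
- **Lift:** I gripped the blue grip, lifted the pan (about 5.5 N with the jar) and brought the hook on from the arm's free end.
- **Tilt:** Before contact I tilted the pan to about 0.19 rad, close to the lean at which it hangs freely.
- **Lower:** I lowered it in steps of 0.3 to 1.5 mm until the wrist force read about 0 N in every direction.
- **Release:** I cut the grip to 3 N, opened the fingers a few counts at a time and backed out along the tool axis.

**Last checks**
- **Stillness:** Six pictures over 0.3 s show the lid within 0.4 pixel, so the pan was not visibly moving.
- **Lean and arm:** The lid slopes at about 0.21 rad, so the pan leans under the 0.45 limit. The stop tops sit about 30 mm lower than before, which is roughly 0.19 rad.
- **Clearance:** The gripper is about 95 mm above the blue grip. The bystanders were not touched in the moves, but I did not measure their positions again.

**Checks that were off**
- **Side force:** While lowering, a side force of 1.7 N built up on the hook. I moved it sideways until this was gone, before letting go.
- **Moment reading:** The wrist moment had no sure zero, so I did not use it to judge the lean.
- **Arm's peak speed:** I could not measure this directly. I only kept the lowering slow, at about 0.1 rad/s.

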